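# Unclamp a drilled box lid and clear the drilling fixture

### The arm

A 7-joint arm with a two-finger parallel gripper is mounted at the origin on the work surface. World frame = base frame: x ahead of the robot, y to its left, z up, the work surface at z = 0. Lengths are in m, angles in rad, forces in N, time in s.
With the tool pointing down it reaches from about 0.4 to 0.85 m from the base axis. Payload 10.4 kg.
Tool frame: the origin (TCP) lies at the very end of the fingers, on their centre line; the grasp point (between the pads) lies 19 mm behind it; x points along the fingers, z is the direction in which the jaws open and shut, and the axes are right-handed (so a half turn about x gives the same grasp; the last joint's range is limited). The gripper opens to 85 mm and grips with 20 to 120 N. Pads are 22 mm wide; open, the fingers measure 114 mm over their backs; the gripper's body (76 mm by 85 mm) begins 54 mm behind the grasp point. The pads swing forward as they close: fully open they stand 13 mm farther back than shut.
Start: joints at [-1.184, 0.332, -0.065, 1.46, 0.022, 1.35, -0.088], TCP at [0.249, 0.573, 0.2] pointing down, gripper open.
Joint ranges: [-2.6, 2.6], [-0.5, 2.12], [-1.47, 1.34], [0.16, 2.42], [-1.27, 4.41], [0.06, 2.06], [-2.6, 2.6]. Speed limits (rad/s): [2.22, 2.22, 2.79, 2.79, 3.14, 3.14, 3.14].

### API

Orientations are given as a unit quaternion [x, y, z, w].
In Python, from workcell import readout, camera, manip gives the robot as it stands.
- The arm moves only by the shell command python3 -m inch 'ROWS' [FORCE]. ROWS is JSON, a list of rows, each a list of 3 entries, a list of its own where there are three numbers: the turn, a rotation vector about the tool's x, y, z in degrees, then the shift along the tool's x, y, z in mm, then the closure, from 0 (fully open) to 1 (shut). In form: [[[wx, wy, wz], [dx, dy, dz], hand], ...]. A call has 1 to 10 rows; each row is the pose to reach, as a shift and turn from the pose measured when the call began, along the tool's axes at that moment; what a row does not reach only later rows make up. A row lasts 1/8 s, in which the tool goes at most 62.5 mm and 10.7 degrees, less where a joint would pass 70% of its speed; a pose out of reach is approached as far as the arm can. A call with a gripper value outside its range is refused whole. The fingers move at their own pace and stop on an object; FORCE is the grip in N (left out, the last holds). Time passes only in rows, so rows that repeat a pose let the fingers close. It gives the time, the measured TCP pose, the force and the opening at its end, in the units of the state.
- readout.get_obs(): the state, without advancing time (a new reading comes with each control period).
- camera(name): name is "scene" or "top" or "wrist"; returns a dict with "pixels" (384x512x3 uint8, red, green, blue), "range_z" (384x512 float32, m along the optical axis (not along the pixel's ray), 0 where there is no reading), "intrinsics" (3x3 intrinsics, pixels), "extrinsics" (4x4, takes a point from world to camera coordinates); the wrist camera has in their place "T_tool_cam" (4x4, takes a point from camera to tool coordinates, whose origin is the TCP and whose axes are the tool frame's). Camera axes: x right, y down, z forward; pixel columns grow to the right and rows downward; lengths in m; the calibration is good to about 2 mm. The wrist camera is an equidistant fisheye: a pixel r from the principal point sees the ray r / f radians off the axis. A picture is of the moment at which its call begins: read the wrist's pose just before it.
- manip.hand_in(): hands the job in, once; it reports no verdict.
The state is a dict: "clock": time; "joint_pos": joint angles; "joint_velocities": joint speeds; "tau": joint torques, N m; "position": TCP position; "ee_rot": TCP orientation; "ft_force": force on the tool from outside, world axes, zero at the start; "torque": the same for the moment, N m; "grip_width": opening from 0.0 (shut) to 1.0 (fully open).
Only numpy, scipy, OpenCV 4.12 (cv2) and the standard library are available. Lean on these libraries where they do the work, as an engineer would, in place of code of your own. Each camera call takes 0.05 s, during which the arm holds its last target.

### The job

The box lid in the drilling fixture has been drilled: throw the toggle clamp's handle back until the clamp stands fully open, and leave it open. Then take the stack apart from the top, one piece at a time, and set each piece down flat in its own place: the small clamping pad in the shallow square tray, the metal drill template on the cork of its cradle between the two end cleats, the drilled lid squarely on the long open box so that it covers the mouth, and last the plywood backing board squarely on top of the pile of boards like it.

Things in the scene. Friction and masses are not known exactly. Their poses are not given: they have to be found in the camera images.
- clamp_handle (a joint): Toggle clamp of the drilling fixture, rad: 0 = closed, handle upright (start); 1.48 = stop, handle level: throw it there, or past 1.35. The first 0.15 rad pass over dead centre; then 1 to 3 N at the grip moves it; it stays where left. Open, its steel arm (24 mm wide) stands up behind the stack to 230 mm above the bench, its spindle's tip 80 mm or more from the stack's centre.
- handle_grip (a point): Grip point on the clamp's red handle, a square bar 18 x 18 mm, from 42 mm below this point to 30 mm above. Its z runs up the handle; the pivot is 80 mm down -z; the hinge is its y axis (level). Opening turns it about +y: closed, its x axis is level and points away from the stack, the way it is thrown. Closed it is 216 mm above the bench, and the stack's centre is 139 mm away along -x.
- pad: Clamping pad, top of the stack, under the clamp's rubber-tipped spindle: small light wood block with a cork sole, 36 x 28 mm, 22 mm high. Origin: centre of its underside; x along its length, z up. It lies on the template. All four pieces of the stack lie with x roughly along the handle's x.
- template: Drill template, second from the top: aluminium plate 90 x 46 mm, 10 mm thick, with four dark steel bushings 13 mm across standing 4 mm above it, 33 mm either way from the middle along x and 14 mm along y (the middle of its long sides is free to grip). Origin: centre of its underside; x along its length, z up.
- lid: The drilled box lid, third: flat dark wood board 116 x 58 mm, 12 mm thick, with four small holes. Origin: centre of its underside; x along its length, z up.
- backing: Backing board, bottom of the stack: plywood 134 x 64 mm, 16 mm thick, on the fixture's 18 mm grey base plate (270 x 110 mm). Steel pins (8 mm thick, 12 mm above the base plate) stand 3.5 mm off it: two on its -y side, 50 mm either way from the middle, one at the middle of its +x end. Origin: centre of its underside; x along its length, z up.
- tray: Place of the pad: shallow square open wooden tray, 110 x 110 mm outside, walls 6 mm thick and 24 mm high, inside 98 x 98 mm, floor 6 mm thick. Fixed. Origin: centre of its underside.
- cradle: Place of the template: low wooden board 130 x 62 mm topped with cork at 12 mm above the bench, with a cleat across each end (8 mm thick, 20 mm high, 114 mm clear between them), open along both long sides. Fixed. Origin: centre of its underside; x along its length.
- box: Place of the lid: long narrow open wooden box, 108 x 54 mm outside, walls 8 mm thick, 50 mm high, black tubes inside. The lid lies flat on its rim and overhangs 4 mm all round. Fixed. Origin: centre of its underside; x along its length.
- pile: Place of the backing board: pile of two plywood boards of the same size (134 x 64 mm, 16 mm each), the top of the pile 32 mm above the bench. Fixed. Origin: centre of its underside; x along its length.
Not all that is in view belongs to the job. What is shaped like the box but green or purple is not meant. Of the things that look like the pad, the smaller one is meant.

How it is judged:
By the outcome, as a careful person would: the job done as asked, in the order asked, and still so for the second after the job is handed in, with the robot touching nothing.
It also fails if it takes over 134 s, if anything falls off the work surface, if the arm or the gripper's body presses on something with over 40 N, if the wrist force passes 120 N, or if a joint passes its speed limit or range.

## Working session

There is one attempt and no reset: what is moved stays moved. The work goes in short steps, Python scripts to look and compute and a shell command to move; the robot and the scene stay as the last step left them, time stands still between calls to the robot, and variables do not carry over. Pictures are saved under pics/ and viewed, and the job is handed in when it is done.

```bash
ls; mkdir -p pics; python3 - <<'E'
from workcell import readout, camera
import cv2,numpy as np
o=readout.get_obs()
for k,v in o.items(): print(k,np.round(v,4))
for n in ["scene","top"]:
    c=camera(n); np.savez('pics/%s0.npz'%n,**c)
    cv2.imwrite('pics/%s0.png'%n,cv2.resize(c['pixels'][:,:,::-1],(800,600),interpolation=cv2.INTER_CUBIC))
    print(c['intrinsics'],c['extrinsics'])
E
```

```text
pics
clock 0.0
joint_pos [-1.1836  0.3329 -0.0647  1.461   0.0216  1.3499 -0.0885]
joint_velocities [ 0.0001 -0.0022  0.0005  0.0001 -0.0006 -0.0004 -0.0011]
tau [ 1.00000e-04 -6.25439e+01  4.86000e-02 -3.91618e+01  1.61000e-02
  9.40000e-03 -1.00000e-04]
position [0.2488 0.5729 0.1992]
ee_rot [-0.3881  0.5917  0.3875  0.5909]
ft_force [-0.3196  0.3072 -0.0417]
torque [-0.0166 -0.0539  0.0631]
grip_width 1.004
[[440.37523603   0.         253.78806821]
 [  0.         440.37523603 190.41180561]
 [  0.           0.           1.        ]] [[ 0.60729128  0.7944256  -0.00923422 -0.35407759]
 [ 0.42319142 -0.33329789 -0.84250907 -0.05335806]
 [-0.67238852  0.50774057 -0.538603    1.63882078]
 [ 0.          0.          0.          1.        ]]
[[420.60689488   0.         257.02811637]
 [  0.         420.60689488 187.46081339]
 [  0.           0.           1.        ]] [[-0.02824642 -0.99959904  0.00197225  0.09352867]
 [-0.99773909  0.02807338 -0.06106224  0.49379445]
 [ 0.06098238 -0.00369259 -0.99813201  1.36927508]
 [ 0.          0.          0.          1.        ]]
```

View pics/scene0.png

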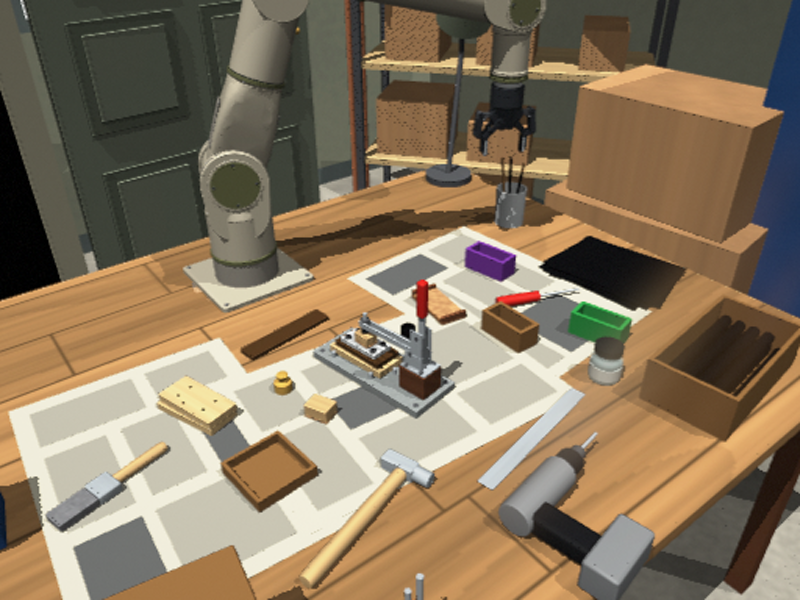

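View pics/top0.png

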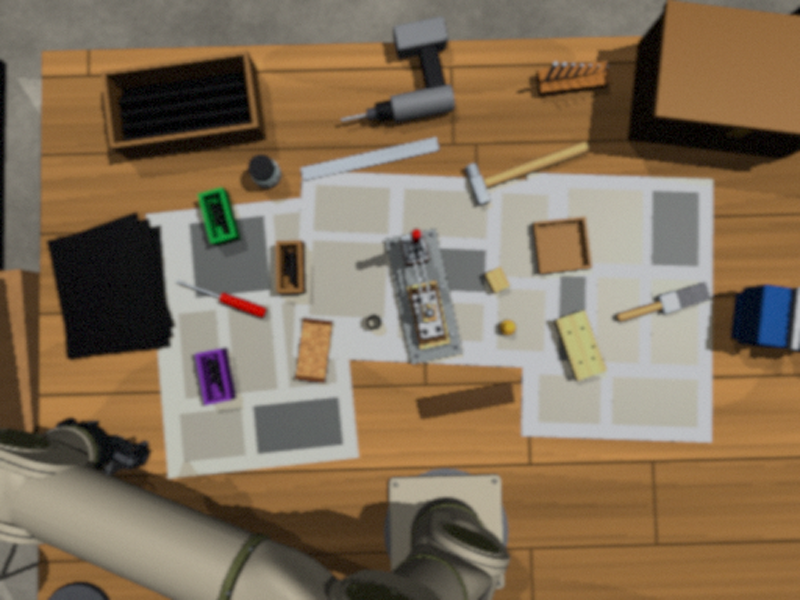

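The top view (800x600) shows the fixture at about (425,295), with the red handle at (416,235). The brown box is at (289,267), the cork cradle at (314,349), the tray at (561,246) and the board pile at (580,345). The small block at (497,280) is the pad decoy. Next I'll measure each one.

```bash
cat > h.py <<'E'
import numpy as np, cv2
from scipy.spatial.transform import Rotation as R
def load(n): return dict(np.load('pics/%s.npz'%n))
def cloud(c):
    z=c['range_z'];K=c['intrinsics'];v,u=np.mgrid[:z.shape[0],:z.shape[1]]
    p=np.stack([(u-K[0,2])/K[0,0]*z,(v-K[1,2])/K[1,1]*z,z],-1)
    E=c['extrinsics'];w=(p-E[:3,3])@E[:3,:3]
    w[z==0]=np.nan
    return w
def proj(c,P):
    E=c['extrinsics'];K=c['intrinsics'];q=np.atleast_2d(P)@E[:3,:3].T+E[:3,3];q=q@K.T
    return q[:,:2]/q[:,2:]
def rect(P):
    r=cv2.minAreaRect((P[:,:2]*1000).astype(np.float32)); return np.round(r[0],1),np.round(r[1],1),round(r[2],1)
E
python3 - <<'E'
from h import *
c=load('top0');w=cloud(c)
def sel(u,v,ru,rv,z0,z1):
    s=512/800
    m=np.zeros(w.shape[:2],bool);m[int((v-rv)*s):int((v+rv)*s),int((u-ru)*s):int((u+ru)*s)]=1
    m&=(w[...,2]>z0)&(w[...,2]<z1); return w[m]
print('bench z',np.nanmedian(w[230:240,340:350,2]), np.nanmedian(w[150:160,100:110,2]), np.nanmedian(sel(640,390,30,10,-1,1)[:,2]))
for n,a in dict(box=(289,267,25,40,.035,.07),cradle=(314,349,28,42,.006,.04),cradletop=(314,349,28,42,.017,.04),tray=(561,246,40,40,.015,.04),trayall=(561,246,40,40,.004,.04),pile=(580,345,35,45,.02,.06),base=(424,295,50,80,.01,.025),green=(218,215,30,40,.03,.07)).items():
    P=sel(*a);print(n,len(P),'zmed',np.round(np.median(P[:,2])*1000,1),rect(P))
P=sel(424,295,50,80,.045,.25)
for z0,z1 in [(.03,.04),(.04,.05),(.05,.06),(.06,.07),(.07,.08),(.08,.1),(.1,.15),(.15,.26)]:
    P=sel(424,290,50,85,z0,z1);print(z0,len(P),rect(P) if len(P)>3 else '')
E
```

```text
bench z 0.0028803784800217895 0.0023496516686955385 0.0025481528930107957
box 288 zmed 50.4 (array([555.9, 308.9]), array([ 54.2, 107.8]), 89.3)
cradle 890 zmed 12.9 (array([386.8, 270.7]), array([112.5, 174.2]), 88.6)
cradletop 141 zmed 19.7 (array([383.1, 267.4]), array([ 60.3, 129.6]), 81.2)
tray 301 zmed 23.9 (array([ 588.6, -262.7]), array([110.3, 112.4]), 4.7)
trayall 1491 zmed 7.6 (array([ 591. , -259.6]), array([168.9, 171.6]), 88.3)
pile 856 zmed 32.9 (array([ 378.1, -290.5]), array([133.3,  69.1]), 16.8)
base 1537 zmed 19.0 (array([504.7,  38.5]), array([205.9, 314.1]), 87.3)
green 352 zmed 50.1 (array([666.9, 456.8]), array([110.1,  57.3]), 14.3)
0.03 180 (array([462.7,  38.8]), array([168. , 164.1]), 61.9)
0.04 219 (array([482.8,  39.2]), array([144.2, 173.8]), 69.9)
0.05 261 (array([502.1,  35.5]), array([217. ,  56.3]), 8.8)
0.06 116 (array([509.9,  36.5]), array([211.5,  49.6]), 10.9)
0.07 123 (array([523.5,  37.8]), array([181.2,  47.8]), 11.4)
0.08 46 (array([510.9,  35.9]), array([154.5,  27.6]), 11.5)
0.1 200 (array([517.5,  35.5]), array([149.9,  31. ]), 12.1)
0.15 64 (array([584.4,  50.9]), array([23.3, 26.9]), 7.8)
```

```bash
cat >> h.py <<'E'
def tgt(yaw_deg):
    """tool x down, jaw (tool z) along world direction yaw"""
    a=np.radians(yaw_deg);x=np.array([0,0,-1.]);z=np.array([np.cos(a),np.sin(a),0]);y=np.cross(z,x)
    return R.from_matrix(np.stack([x,y,z],1))
def goal(pos_mm,jaw=None,o=None):
    from workcell import readout
    o=o or readout.get_obs();q=R.from_quat(o['ee_rot']);p=np.array(o['position'])*1000
    d=q.inv().apply(np.array(pos_mm)-p)
    if jaw is None: w=np.zeros(3)
    else:
        c=[(q.inv()*tgt(j)).as_rotvec(degrees=True) for j in (jaw,jaw+180)]
        w=min(c,key=np.linalg.norm)
    print('pose now',np.round(p,1),'jaw deg',round(np.degrees(np.arctan2(*q.as_matrix()[[1,0],2])),2),'xdown',np.round(q.as_matrix()[:,0],3))
    n=max(np.linalg.norm(d)/62.5,np.linalg.norm(w)/10.7)
    print('turn',np.round(w,1).tolist(),'shift',np.round(d,1).tolist(),'rows>=%.1f'%n)
E
python3 - <<'E'
from h import *
from workcell import camera
goal([500,20,340],100)
c=camera('wrist');print(np.round(c['T_tool_cam'],4),c['intrinsics'])
E
```

```text
pose now [248.9 572.9 199.3] jaw deg 66.52 xdown [-0.    -0.001 -1.   ]
turn [-33.5, -0.1, -0.0] shift [-140.2, -450.6, -407.3] rows>=10.0
[[ 3.000e-04 -3.268e-01  9.451e-01 -1.739e-01]
 [-5.000e-04 -9.451e-01 -3.268e-01  8.430e-02]
 [ 1.000e+00 -4.000e-04 -5.000e-04  1.300e-03]
 [ 0.000e+00  0.000e+00  0.000e+00  1.000e+00]] [[297.31863964   0.         251.04958069]
 [  0.         297.31863964 191.62568834]
 [  0.           0.           1.        ]]
```

```bash
python3 -m inch '[[[0,0,0],[-62,-10,-10],0],[[-4,0,0],[-124,-30,-30],0],[[-33.5,0,0],[-140,-451,-407],0],[[-33.5,0,0],[-140,-451,-407],0],[[-33.5,0,0],[-140,-451,-407],0],[[-33.5,0,0],[-140,-451,-407],0],[[-33.5,0,0],[-140,-451,-407],0],[[-33.5,0,0],[-140,-451,-407],0],[[-33.5,0,0],[-140,-451,-407],0],[[-33.5,0,0],[-140,-451,-407],0]]'
```

```text
clock: 1.4
position: [0.4716, 0.0818, 0.3372]
ee_rot: [0.542, -0.455, -0.542, -0.454]
ft_force: [1.2, -0.2, 0.0]
grip_width: 0.998
```

```bash
cat >> h.py <<'E'
def wcam(name):
    from workcell import readout,camera
    o=readout.get_obs();c=camera('wrist')
    np.savez('pics/%s.npz'%name,**c,pos=o['position'],rot=o['ee_rot'])
    im=cv2.resize(c['pixels'][:,:,::-1],(800,600),interpolation=cv2.INTER_CUBIC);cv2.imwrite('pics/%s.png'%name,im)
    return o
def wT(c):
    T=np.eye(4);T[:3,:3]=R.from_quat(c['rot']).as_matrix();T[:3,3]=c['pos'];return T@c['T_tool_cam']
def wcloud(c):
    z=c['range_z'];K=c['intrinsics'];v,u=np.mgrid[:z.shape[0],:z.shape[1]]
    a=(u-K[0,2])/K[0,0];b=(v-K[1,2])/K[1,1];th=np.hypot(a,b)+1e-12
    t=np.tan(th)/th
    p=np.stack([a*t*z,b*t*z,z],-1);T=wT(c);w=p@T[:3,:3].T+T[:3,3];w[z==0]=np.nan;return w
def wproj(c,P):
    T=np.linalg.inv(wT(c));q=np.atleast_2d(P)@T[:3,:3].T+T[:3,3];r=np.hypot(q[:,0],q[:,1]);th=np.arctan2(r,q[:,2]);K=c['intrinsics']
    return np.stack([K[0,2]+K[0,0]*th*q[:,0]/r,K[1,2]+K[0,0]*th*q[:,1]/r],1)
E
python3 -c "
from h import *
o=wcam('w1');print(o['clock'],o['position'])"
```

```text
1.4 [0.4715677  0.08184865 0.33724366]
```

View pics/w1.png

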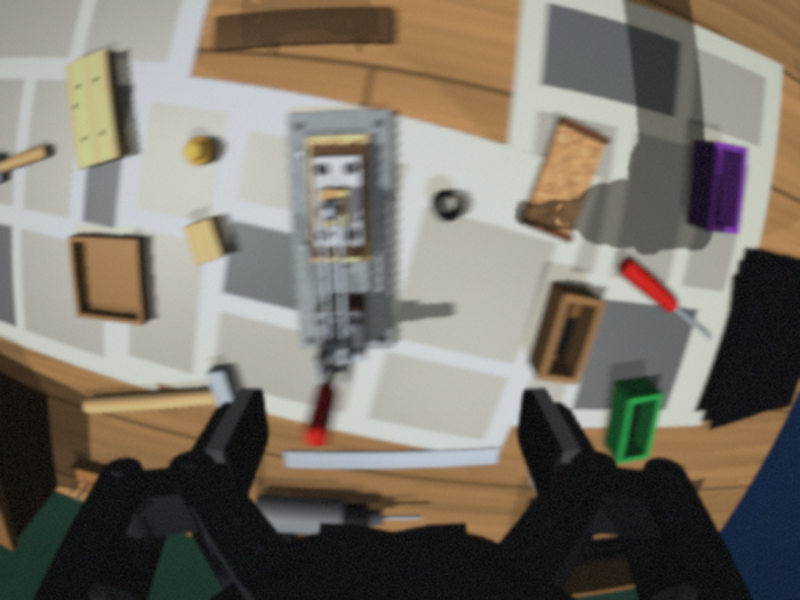

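The wrist view shows the whole job. The stack is at (340,200), the handle at (320,410), the cradle at (567,178), the box at (568,332), the tray at (108,278) and the pile at (95,108). I'll fit each one from this cloud.

```bash
python3 - <<'E'
from h import *
c=load('w1');w=wcloud(c);s=512/800
def sel(u0,u1,v0,v1,z0,z1):
    m=np.zeros(w.shape[:2],bool);m[int(v0*s):int(v1*s),int(u0*s):int(u1*s)]=1
    return w[m&(w[...,2]>z0)&(w[...,2]<z1)]
print('bench',np.nanmedian(sel(410,510,230,340,-1,1)[:,2]))
for n,a in dict(box=(525,615,275,390,.042,.06),cradletop=(515,615,110,250,.008,.03),cleat=(515,615,110,250,.0165,.03),tray=(65,160,225,330,.017,.03),pile=(60,135,45,175,.024,.05),base=(270,410,100,350,.013,.023)).items():
    P=sel(*a);print(n,len(P),np.round(np.median(P[:,2])*1000,1),rect(P))
for z0,z1 in [(.028,.038),(.040,.049),(.050,.062),(.064,.084)]:
    P=sel(290,385,110,265,z0,z1);print(z0,len(P),np.round(np.median(P[:,2])*1000,1),rect(P))
P=sel(290,345,370,450,.15,.3);print('handle',len(P),np.round(np.median(P,0)*1000,1),np.nanmax(P[:,2]),rect(P))
E
```

```text
bench 0.001860139537047223
box 860 49.5 (array([558.2, 310.2]), array([110.5,  56.7]), 0.2)
cradletop 2401 12.0 (array([384.6, 267.4]), array([ 63.1, 129.6]), 81.8)
cleat 296 19.6 (array([384.6, 267.5]), array([ 62.2, 129.9]), 81.5)
tray 750 23.3 (array([ 590.5, -261.6]), array([110.9, 112.4]), 4.7)
pile 2005 32.0 (array([ 380.1, -288.2]), array([134.5,  66.6]), 16.5)
base 5235 17.9 (array([491.9,  34.1]), array([270.4, 111.8]), 10.5)
0.028 605 33.8 (array([451.9,  21.2]), array([134. ,  75.5]), 10.8)
0.04 865 45.9 (array([452.1,  27.4]), array([114.7,  58.1]), 9.3)
0.05 1115 56.2 (array([451.5,  27.2]), array([89.9, 46.6]), 10.8)
0.064 256 77.9 (array([454.7,  26.3]), array([36.2, 28.5]), 3.8)
handle 650 [582.   52.7 224. ] 0.24794535015910718 (array([587.5,  52.2]), array([16.7, 18.8]), 9.9)
```

```bash
python3 - <<'E'
from h import *
goal([548.7,45,221],100.5)
E
```

```text
pose now [474.2  73.  337.6] jaw deg 99.45 xdown [ 0.001 -0.003 -1.   ]
turn [-1.1, -0.2, 0.0] shift [116.8, -68.8, -39.4] rows>=2.3
```

```bash
python3 -m inch '[[[-1,0,0],[20,-40,-30],1],[[-1,0,0],[60,-69,-39],1],[[-1.1,-0.2,0],[117,-69,-39],1],[[-1.1,-0.2,0],[117,-69,-39],1],[[-1.1,-0.2,0],[117,-69,-39],1],[[-1.1,-0.2,0],[117,-69,-39],1],[[-1.1,-0.2,0],[117,-69,-39],1],[[-1.1,-0.2,0],[117,-69,-39],1]]' 30; python3 - <<'E'
from h import *
a=np.radians(10.5)
for th in [0,.3,.6,.9,1.2,1.48]:
    x=85*np.sin(th)-9*np.cos(th)-11; z=136+85*np.cos(th)+9*np.sin(th)
    goal([588+x*np.cos(a),52.3+x*np.sin(a),z],100.5)
E
```

```text
clock: 2.45
position: [0.5491, 0.0456, 0.2216]
ee_rot: [0.544, -0.451, -0.544, -0.453]
ft_force: [-0.6, 0.6, -0.3]
grip_width: -0.001
pose now [549.1  45.6 221.6] jaw deg 100.56 xdown [ 0.002  0.001 -1.   ]
turn [0.1, 0.0, 0.1] shift [0.7, -19.5, -0.5] rows>=0.3
pose now [549.1  45.6 221.6] jaw deg 100.56 xdown [ 0.002  0.001 -1.   ]
turn [0.1, 0.0, 0.1] shift [1.9, -45.0, -0.5] rows>=0.7
pose now [549.1  45.6 221.6] jaw deg 100.56 xdown [ 0.002  0.001 -1.   ]
turn [0.1, 0.0, 0.1] shift [10.5, -69.0, -0.6] rows>=1.1
pose now [549.1  45.6 221.6] jaw deg 100.56 xdown [ 0.002  0.001 -1.   ]
turn [0.1, 0.0, 0.1] shift [25.9, -89.4, -0.6] rows>=1.5
pose now [549.1  45.6 221.6] jaw deg 100.56 xdown [ 0.002  0.001 -1.   ]
turn [0.1, 0.0, 0.1] shift [46.7, -104.4, -0.6] rows>=1.8
pose now [549.1  45.6 221.6] jaw deg 100.56 xdown [ 0.002  0.001 -1.   ]
turn [0.1, 0.0, 0.1] shift [69.2, -112.2, -0.6] rows>=2.1
```

```bash
python3 -m inch '[[[0,0,0],[1,-17,0],1],[[0,0,0],[1,-26,0],1],[[0,0,0],[1,-35,0],1],[[0,0,0],[2,-45,0],1],[[0,0,0],[6,-58,0],1],[[0,0,0],[11,-69,0],1],[[0,0,0],[18,-80,0],1],[[0,0,0],[26,-89,0],1],[[0,0,0],[36,-97,0],1],[[0,0,0],[46,-104,0],1]]'
python3 -c "
from h import *
wcam('w2')"
```

```text
clock: 3.7
position: [0.6517, 0.0648, 0.175]
ee_rot: [0.544, -0.451, -0.544, -0.452]
ft_force: [-0.6, 0.3, -0.8]
grip_width: -0.001
```

View pics/w2.png

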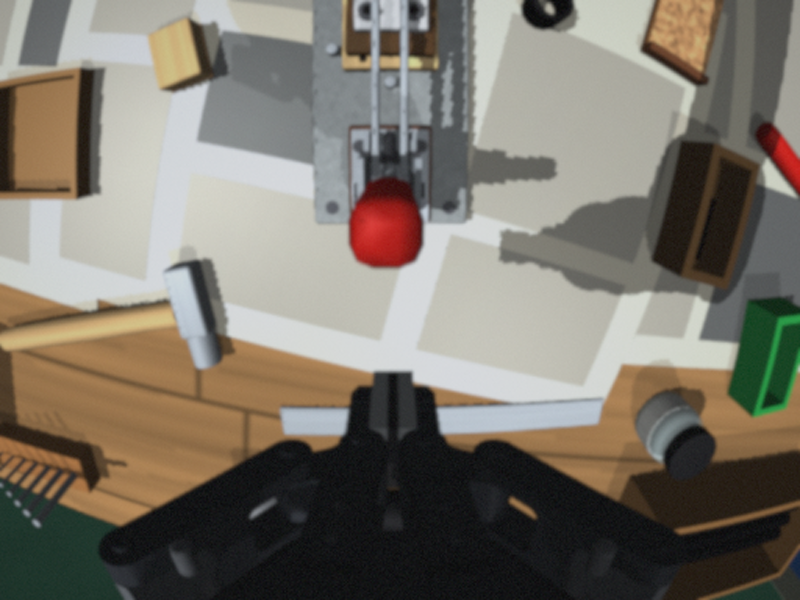

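The handle still looks upright at (386,225), with the fingers beyond it. I'll check the scene camera.

```bash
python3 - <<'E'
from h import *
from workcell import camera
c=camera('scene'); np.savez('pics/s1.npz',**c)
cv2.imwrite('pics/s1.png',cv2.resize(c['pixels'][150:290,170:330,::-1],(800,700))[:600])
w=cloud(c)
px=c['pixels'].astype(int);m=(px[...,0]>150)&(px[...,1]<60)&(px[...,2]<60)
m[:, :240]=0
P=w[m];P=P[(np.abs(P[:,0]-.6)<.12)&(np.abs(P[:,1]-.05)<.1)]
print(len(P),P.min(0),P.max(0),np.median(P,0))
E
```

```text
17 [0.58444199 0.03884875 0.23961894] [0.59841409 0.05078874 0.24743672] [0.591721   0.0449459  0.24462739]
```

View pics/s1.png

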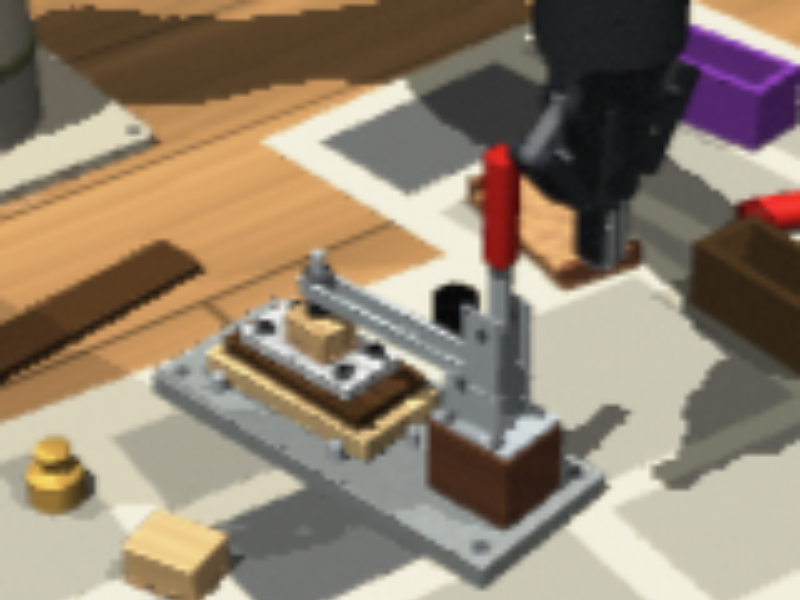

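```bash
python3 - <<'E'
from h import *
from workcell import readout
o=readout.get_obs();print(o['clock'],np.round(o['position'],4),np.round(o['joint_pos'],3),np.round(o['ft_force'],2))
c=load('s1')
f=lambda P:np.round((proj(c,P)-[170,150])*5,0)
print('tcp',f(o['position']),'handle top',f([.588,.0523,.246]),'redbottom',f([.588,.0523,.174]),'start',f([.549,.0456,.2216]))
d=load('w2');print((wproj(d,[d['pos'],[.588,.0523,.246],[.588,.0523,.174]])*800/512).round())
w=wcloud(d);s=.64
print(np.round(w[int(225*s),int(386*s)],3),np.round(w[int(385*s),int(390*s)],3))
E
```

```text
3.8 [0.6511 0.0648 0.174 ] [-0.484  0.428  0.429  1.433 -0.18   1.32   1.711] [-0.16 -0.15  0.5 ]
tcp [[595. 306.]] handle top [[501. 146.]] redbottom [[499. 261.]] start [[444. 159.]]
[[390. 353.]
 [385. 229.]
 [388. 194.]]
[0.587 0.052 0.246] [0.642 0.063 0.219]
```

```bash
python3 - <<'E'
from h import *
c=load('s1');w=cloud(c)
# finger pixels crop x 570-640,y 180-275
for vv in range(215,290,6):
    v=150+vv//5
    row=[]
    for uu in (590,600,610,620):
        u=170+uu//5; row.append((np.round(w[v,u]*1000).astype(int).tolist() if w[v,u,2]==w[v,u,2] else None, c['pixels'][v,u].tolist()))
    print(vv,row)
d=load('w2');W=wcloud(d)
for vv in range(350,400,6):
    print(vv,np.round(W[int(vv*.64),int(392*.64)]*1000))
E
```

```text
215 [([658, 53, 239], [13, 17, 17]), ([659, 59, 237], [27, 27, 28]), ([663, 61, 238], [84, 86, 85]), ([660, 71, 233], [75, 77, 75])]
221 [([658, 53, 235], [13, 14, 17]), ([660, 58, 235], [27, 29, 29]), ([664, 61, 236], [86, 87, 87]), ([663, 69, 232], [74, 76, 75])]
227 [([661, 50, 236], [18, 20, 21]), ([659, 59, 231], [29, 30, 29]), ([664, 60, 233], [98, 101, 100]), ([662, 69, 228], [75, 76, 75])]
233 [([660, 52, 231], [17, 17, 19]), ([660, 58, 228], [27, 29, 30]), ([663, 62, 229], [83, 85, 84]), ([662, 70, 225], [75, 76, 75])]
239 [([661, 51, 229], [17, 17, 19]), ([659, 59, 225], [33, 36, 36]), ([664, 61, 226], [84, 85, 84]), ([660, 72, 220], [76, 77, 76])]
245 [([663, 48, 225], [17, 18, 18]), ([659, 59, 219], [37, 39, 40]), ([665, 61, 221], [81, 83, 82]), ([662, 70, 215], [79, 78, 78])]
251 [([661, 51, 220], [16, 17, 19]), ([660, 58, 217], [37, 38, 40]), ([662, 63, 216], [83, 84, 83]), ([660, 73, 210], [73, 72, 69])]
257 [([663, 49, 219], [19, 21, 21]), ([661, 58, 214], [38, 39, 40]), ([661, 64, 212], [78, 79, 79]), ([661, 71, 209], [70, 64, 61])]
263 [([661, 51, 214], [40, 40, 40]), ([663, 55, 213], [49, 51, 51]), ([665, 61, 212], [76, 77, 76]), ([449, 271, 9], [63, 40, 26])]
269 [([652, 59, 203], [68, 57, 50]), ([661, 58, 208], [67, 68, 67]), ([449, 262, 9], [88, 77, 70]), ([449, 271, 5], [103, 73, 50])]
275 [([443, 250, 2], [97, 70, 49]), ([447, 256, 2], [116, 96, 77]), ([451, 262, 2], [210, 198, 171]), ([451, 270, -1], [241, 238, 221])]
281 [([452, 243, 7], [170, 153, 128]), ([451, 252, 2], [236, 232, 212]), ([456, 257, 2], [236, 233, 216]), ([459, 263, 2], [211, 207, 187])]
287 [([451, 243, 2], [242, 239, 222]), ([455, 249, 2], [231, 227, 208]), ([460, 254, 2], [207, 203, 184]), ([460, 263, -2], [203, 200, 181])]
350 [732.  79.   0.]
356 [736.  80.   2.]
362 [741.  81.   2.]
368 [747.  82.   1.]
374 [642.  63. 212.]
380 [642.  63. 215.]
386 [641.  63. 222.]
392 [641.  63. 224.]
398 [641.  63. 228.]
```

```bash
python3 - <<'E'
from h import *
for n in ('w1','w2'):
    c=load(n);w=wcloud(c)*1000;q=R.from_quat(c['rot']);t=q.inv().apply((w.reshape(-1,3)-c['pos']*1000)).reshape(w.shape)
    m=(t[...,0]>-120)&(t[...,0]<20)&(np.abs(t[...,1])<30)&(np.abs(t[...,2])<90)
    P=t[m]
    print(n,len(P))
    for z0 in range(-65,65,5):
        Q=P[(P[:,2]>=z0)&(P[:,2]<z0+5)]
        if len(Q)>5: print(z0,len(Q),'x pct',np.round(np.percentile(Q[:,0],[50,95,99,100]),1),'y',np.round(np.percentile(Q[:,1],[1,50,99]),1))
E
```

```text
w1 21759
-65 1353 x pct [-101.8  -91.9  -88.2  -86.3] y [-12.1   7.9  12.4]
-60 1278 x pct [-109.6  -90.9  -75.2  -56.5] y [-12.2   3.4  12. ]
-55 749 x pct [-93.5 -56.5 -52.1 -51. ] y [-8.9  6.2 12.8]
-50 755 x pct [-88.1 -53.9 -49.6 -48. ] y [-10.6  10.7  13.3]
-45 1845 x pct [-73.  -49.1 -45.7 -44. ] y [-11.5   6.3  12.2]
-40 521 x pct [-110.7  -95.2  -93.5  -92.2] y [-7.8 11.5 17.1]
-35 560 x pct [-111.6 -103.5 -101.7 -100.2] y [12.  16.3 17.5]
-30 521 x pct [-113.7 -106.  -104.4 -103.8] y [14.6 16.3 17.6]
-25 337 x pct [-116.  -110.7 -109.3 -108.2] y [13.4 16.2 17.4]
-20 288 x pct [-113.5 -108.1 -107.2 -106.8] y [ 8.4 10.5 17.2]
-15 501 x pct [-112.2 -104.6 -103.9 -102.9] y [ 8.3 10.1 11.4]
-10 579 x pct [-113.1 -104.9 -104.  -103.1] y [ 8.5 10.1 11.5]
-5 540 x pct [-113.5 -105.8 -104.5 -104.2] y [ 8.6 10.2 11.5]
0 544 x pct [-113.7 -106.4 -105.3 -104.7] y [ 8.6 10.1 11.6]
5 580 x pct [-113.4 -105.1 -104.3 -103.4] y [ 8.6 10.1 11.4]
10 573 x pct [-113.  -104.8 -104.  -103.1] y [ 8.4 10.1 11.5]
15 340 x pct [-112.4 -106.2 -104.3 -103.3] y [ 8.6 10.2 16.8]
20 284 x pct [-116.7 -11
[... 1390 characters left out ...]
y [ 4.9 12.  17.1]
10 1500 x pct [-100.4  -47.2  -40.3  -37.5] y [ 5.6 15.5 17.3]
15 711 x pct [-107.3  -75.4  -73.   -71.9] y [ 5.6 16.  17.4]
20 822 x pct [-87.4 -78.2 -75.1 -73. ] y [-6.8  9.2 12.3]
25 969 x pct [-88.8 -81.1 -76.6 -75.3] y [-10.6   8.7  13.2]
30 1096 x pct [-94.4 -82.1 -79.  -75.8] y [-10.6   7.7  12.1]
35 1632 x pct [-103.7  -87.4  -84.8  -82.6] y [-10.9   3.8  12. ]
40 1334 x pct [-109.7  -95.2  -92.   -88.7] y [-10.4   9.9  12.3]
45 789 x pct [-113.6  -99.7  -97.1  -94.8] y [ 2.7 11.  12.5]
50 442 x pct [-113.2 -104.7 -103.2 -100.9] y [ 9.1 11.2 12.9]
55 210 x pct [-114.9 -109.9 -108.8 -108.2] y [10.2 11.5 13.6]
60 61 x pct [-118.3 -114.8 -114.1 -113.3] y [10. 11. 12.]
```

The two cameras agree that the shut fingertips end about 35 mm behind the reported TCP (open, about 46 mm behind). So my push passed just over the handle's top. From here on I'll treat the true tip as TCP z + 35 mm when shut. I'll go back over the handle and push lower.

```bash
python3 -m inch '[[[0,0,0],[-50,0,0],1],[[0,0,0],[-75,20,0],1],[[0,0,0],[-75,70,0],1],[[0,0,0],[-75,104,0],1],[[0,0,0],[-60,104,0],1],[[0,0,0],[-12,104,0],1],[[0,0,0],[-12,104,0],1],[[0,0,0],[-12,104,0],1]]'
python3 - <<'E'
from h import *
goal([549,45,186],100.5)
a=np.radians(10.5)
for th in [0,.3,.6,.9,1.2,1.48]:
    x=85*np.sin(th)-9*np.cos(th)-11; z=136+85*np.cos(th)+9*np.sin(th)-35
    goal([588+x*np.cos(a),52.3+x*np.sin(a),z],100.5)
E
```

```text
clock: 4.8
position: [0.5497, 0.0457, 0.1872]
ee_rot: [0.544, -0.452, -0.544, -0.452]
ft_force: [-0.0, 0.3, 0.4]
grip_width: -0.001
pose now [549.7  45.7 187.2] jaw deg 100.56 xdown [ 0.001 -0.    -1.   ]
turn [0.1, -0.0, 0.0] shift [1.2, 0.8, -0.6] rows>=0.0
pose now [549.7  45.7 187.2] jaw deg 100.56 xdown [ 0.001 -0.    -1.   ]
turn [0.1, -0.0, 0.0] shift [1.3, -18.8, -0.5] rows>=0.3
pose now [549.7  45.7 187.2] jaw deg 100.56 xdown [ 0.001 -0.    -1.   ]
turn [0.1, -0.0, 0.0] shift [2.4, -44.4, -0.6] rows>=0.7
pose now [549.7  45.7 187.2] jaw deg 100.56 xdown [ 0.001 -0.    -1.   ]
turn [0.1, -0.0, 0.0] shift [11.1, -68.4, -0.6] rows>=1.1
pose now [549.7  45.7 187.2] jaw deg 100.56 xdown [ 0.001 -0.    -1.   ]
turn [0.1, -0.0, 0.0] shift [26.4, -88.8, -0.6] rows>=1.5
pose now [549.7  45.7 187.2] jaw deg 100.56 xdown [ 0.001 -0.    -1.   ]
turn [0.1, -0.0, 0.0] shift [47.1, -103.8, -0.6] rows>=1.8
pose now [549.7  45.7 187.2] jaw deg 100.56 xdown [ 0.001 -0.    -1.   ]
turn [0.1, -0.0, 0.0] shift [69.6, -111.6, -0.6] rows>=2.1
```

```bash
python3 -m inch '[[[0,0,0],[1,-18,0],1],[[0,0,0],[1,-26,0],1],[[0,0,0],[1,-35,0],1],[[0,0,0],[3,-45,0],1],[[0,0,0],[6,-57,0],1],[[0,0,0],[11,-68,0],1]]'
python3 - <<'E'
from h import *
from workcell import camera
c=camera('scene'); np.savez('pics/s2.npz',**c)
cv2.imwrite('pics/s2.png',cv2.resize(c['pixels'][150:270,170:330,::-1],(800,600)))
E
```

```text
clock: 5.55
position: [0.6175, 0.0583, 0.1761]
ee_rot: [0.544, -0.452, -0.544, -0.452]
ft_force: [-0.9, -0.2, 1.0]
grip_width: 0.001
```

View pics/s2.png

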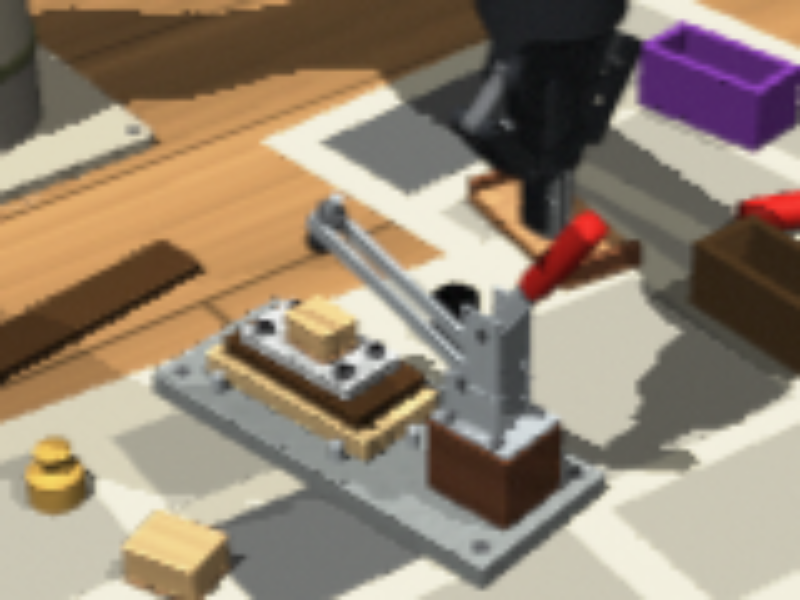

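The handle is turning, now at about 0.6 rad at (565,250), and the arm is rising. Continuing the push.

```bash
python3 -m inch '[[[0,0,0],[7,-11,0],1],[[0,0,0],[15,-20,0],1],[[0,0,0],[25,-28,0],1],[[0,0,0],[36,-35,0],1],[[0,0,0],[47,-40,0],1],[[0,0,0],[56,-43,0],1],[[0,0,0],[60,-43,0],1],[[0,0,0],[60,-43,0],1]]'
python3 - <<'E'
from h import *
from workcell import camera
c=camera('scene'); np.savez('pics/s3.npz',**c)
cv2.imwrite('pics/s3.png',cv2.resize(c['pixels'][150:270,170:330,::-1],(800,600)))
E
```

```text
clock: 6.6
position: [0.6597, 0.0666, 0.1205]
ee_rot: [-0.544, 0.451, 0.544, 0.453]
ft_force: [-27.9, -2.6, 44.8]
grip_width: 0.002
```

View pics/s3.png

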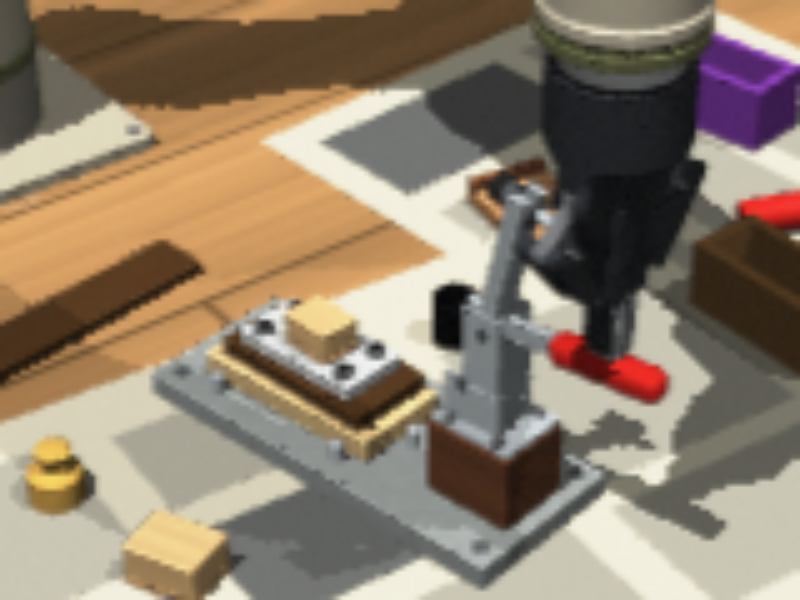

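The handle is level at (610,370) and the arm stands up. The stop is resisting at about 45 N, so I'll lift off straight away.

```bash
python3 -m inch '[[[0,0,0],[-10,0,0],1],[[0,0,0],[-60,0,0],1],[[0,0,0],[-120,0,0],1],[[0,0,0],[-170,0,0],0.5],[[0,0,0],[-170,0,0],0.4],[[0,0,0],[-170,0,0],0.4]]'
python3 - <<'E'
from h import *
goal([451.5,27.2,200],100.5)
E
```

```text
clock: 7.4
position: [0.6595, 0.0663, 0.2896]
ee_rot: [-0.544, 0.451, 0.544, 0.452]
ft_force: [0.3, -0.1, 0.2]
grip_width: 0.595
pose now [659.5  66.3 289.6] jaw deg 100.57 xdown [ 0.     0.002 -1.   ]
turn [0.1, 0.1, 0.0] shift [89.5, 211.7, -0.5] rows>=3.7
```

```bash
python3 -m inch '[[[0,0,0],[0,60,0],0.4],[[0,0,0],[0,120,0],0.4],[[0,0,0],[10,180,0],0.4],[[0,0,0],[50,212,0],0.4],[[0,0,0],[90,212,-1],0.4],[[0,0,0],[90,212,-1],0.4],[[0,0,0],[90,212,-1],0.4]]'
python3 -c "
from h import *
o=wcam('w3');print(o['clock'],o['position'],o['grip_width'])"
```

```text
clock: 8.28
position: [0.4518, 0.0268, 0.2003]
ee_rot: [-0.544, 0.451, 0.544, 0.452]
ft_force: [0.0, -0.1, 0.3]
grip_width: 0.597
8.275 [0.4518262  0.02676409 0.20025542] 0.5971684686134815
```

View pics/w3.png

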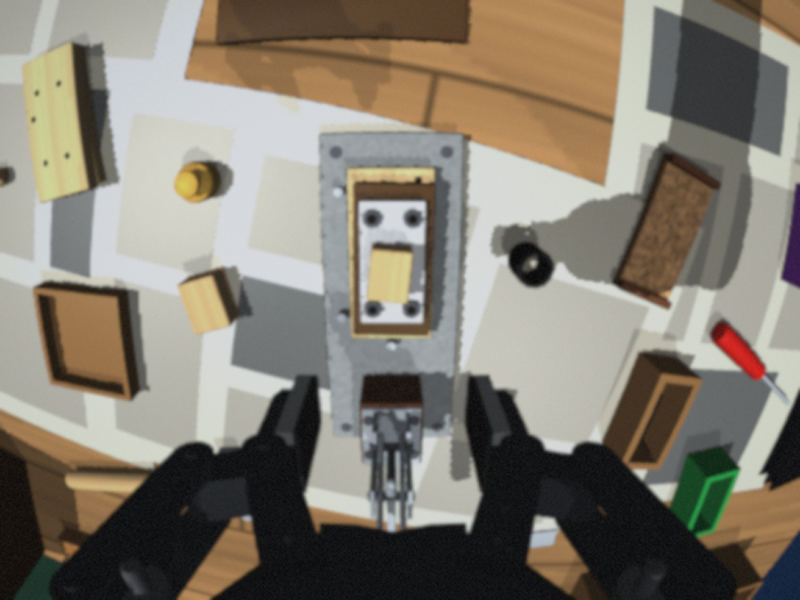

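```bash
python3 - <<'E'
from h import *
from scipy.optimize import minimize
c=load('w3');w=wcloud(c)
P=w[np.isfinite(w[...,2])]
P=P[(abs(P[:,0]-.4515)<.1)&(abs(P[:,1]-.027)<.07)]
for n,z0,z1 in [('backing',.029,.038),('lid',.041,.049),('template',.052,.0585),('pad',.070,.084)]:
    Q=P[(P[:,2]>z0)&(P[:,2]<z1)];print(n,len(Q),np.round(np.median(Q[:,2])*1000,1),rect(Q))
E
```

```text
backing 1021 33.7 (array([458.1,  21.9]), array([145.3,  74.8]), 10.2)
lid 1638 45.9 (array([452.3,  28. ]), array([115.5,  57.9]), 9.1)
template 1813 55.9 (array([451.2,  27.5]), array([90.7, 46.1]), 10.6)
pad 917 77.8 (array([454.2,  26.4]), array([36.3, 28. ]), 5.1)
```

```bash
python3 - <<'E'
from h import *
goal([454.2,26.4,26],95.3)
E
```

```text
pose now [452.2  26.8 200.6] jaw deg 100.58 xdown [ 0.001  0.002 -1.   ]
turn [5.3, 0.1, 0.1] shift [174.6, -1.6, -1.0] rows>=2.8
```

```bash
python3 -m inch '[[[5.3,0.1,0.1],[50,-1.6,-1],0.4],[[5.3,0.1,0.1],[100,-1.6,-1],0.4],[[5.3,0.1,0.1],[140,-1.6,-1],0.4],[[5.3,0.1,0.1],[160,-1.6,-1],0.4],[[5.3,0.1,0.1],[174.6,-1.6,-1],0.4],[[5.3,0.1,0.1],[174.6,-1.6,-1],0.4],[[5.3,0.1,0.1],[174.6,-1.6,-1],0.9],[[5.3,0.1,0.1],[174.6,-1.6,-1],0.9],[[5.3,0.1,0.1],[174.6,-1.6,-1],0.9],[[5.3,0.1,0.1],[174.6,-1.6,-1],0.9]]' 30
python3 -c "
from h import *
o=wcam('w4');print(o['clock'],o['position'],o['grip_width'])"
```

```text
clock: 9.57
position: [0.4553, 0.0267, 0.0272]
ee_rot: [0.523, -0.476, -0.522, -0.477]
ft_force: [-0.3, -0.0, 8.0]
grip_width: 0.317
9.575 [0.45527423 0.02668298 0.027177  ] 0.31688996548082876
```

View pics/w4.png

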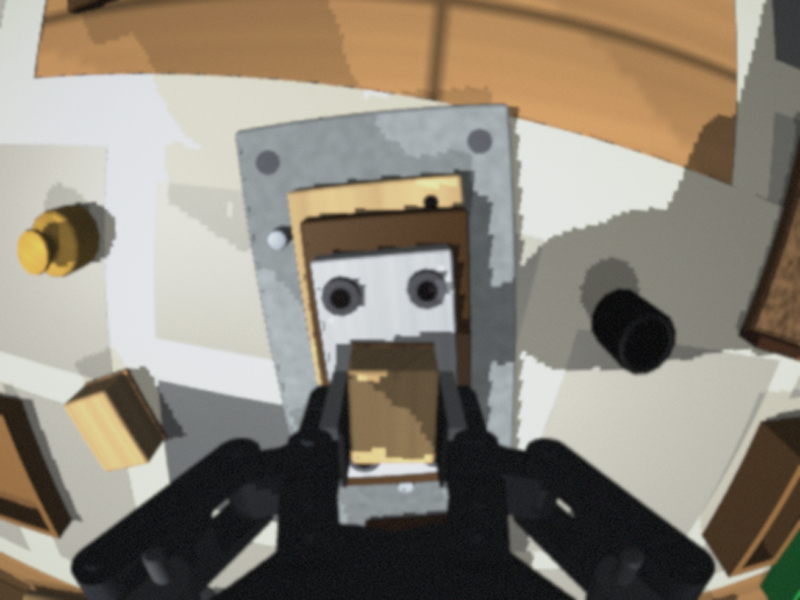

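The pad is held at (393,415), with a 27 mm opening. Lifting it and carrying it to the tray.

```bash
python3 -m inch '[[[0,0,0],[-15,0,0],0.9],[[0,0,0],[-60,0,0],0.9],[[0,0,0],[-100,0,0],0.9],[[0,0,0],[-100,0,0],0.9]]'; python3 - <<'E'
from h import *
goal([590,-262,127],94.9)
goal([590,-262,0],94.9)
E
```

```text
clock: 10.12
position: [0.4572, 0.0269, 0.131]
ee_rot: [0.524, -0.474, -0.521, -0.479]
ft_force: [0.4, 0.2, -1.3]
grip_width: 0.323
pose now [457.2  26.9 131. ] jaw deg 95.26 xdown [ 0.008  0.003 -1.   ]
turn [0.4, 0.1, 0.5] shift [4.2, -105.8, -299.9] rows>=5.1
pose now [457.2  26.9 131. ] jaw deg 95.26 xdown [ 0.008  0.003 -1.   ]
turn [0.4, 0.1, 0.5] shift [131.2, -104.7, -300.2] rows>=5.5
```

```bash
python3 -m inch '[[[0,0,0.2],[0,-10,-50],0.9],[[0,0,0.3],[0,-30,-105],0.9],[[0.4,0,0.5],[0,-50,-160],0.9],[[0.4,0,0.5],[0,-75,-215],0.9],[[0.4,0,0.5],[0,-95,-265],0.9],[[0.4,0,0.5],[30,-106,-300],0.9],[[0.4,0,0.5],[70,-105,-300],0.9],[[0.4,0,0.5],[110,-105,-300],0.9],[[0.4,0,0.5],[120,-105,-300],0.9],[[0.4,0,0.5],[120,-105,-300],0.9]]'; python3 - <<'E'
from h import *
goal([590,-262,-22],94.9)
o=wcam('w5')
E
```

```text
clock: 11.38
position: [0.5902, -0.2618, 0.0116]
ee_rot: [-0.52, 0.478, 0.522, 0.479]
ft_force: [-0.4, -0.4, 0.7]
grip_width: 0.319
pose now [ 590.2 -261.8   11.6] jaw deg 94.86 xdown [-0.001  0.002 -1.   ]
turn [-0.0, 0.1, -0.0] shift [33.6, 0.2, -0.3] rows>=0.5
```

View pics/w5.png

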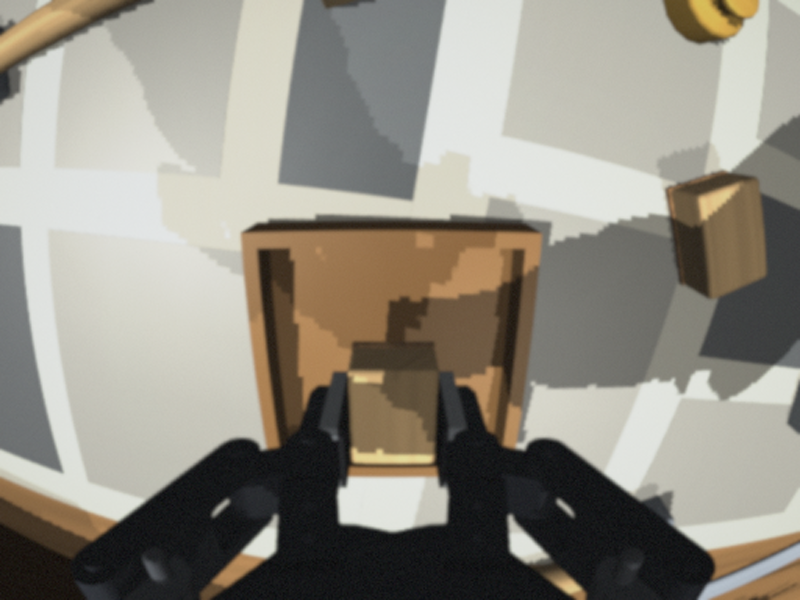

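The pad at (393,400) is centred over the tray. Lowering it.

```bash
python3 -m inch '[[[0,0,0],[15,0,0],0.9],[[0,0,0],[27,0,0],0.9],[[0,0,0],[32,0,0],0.9],[[0,0,0],[33.5,0,0],0.9],[[0,0,0],[33.5,0,0],0.9]]'
```

```text
clock: 12.05
position: [0.591, -0.2622, -0.0208]
ee_rot: [-0.521, 0.478, 0.521, 0.479]
ft_force: [-0.1, 0.4, -1.3]
grip_width: 0.32
```

```bash
python3 -m inch '[[[0,0,0],[1.5,0,0],0.9],[[0,0,0],[2,0,0],0.9],[[0,0,0],[2,0,0],0.55],[[0,0,0],[2,0,0],0.45],[[0,0,0],[2,0,0],0.45],[[0,0,0],[-30,0,0],0.45],[[0,0,0],[-90,0,0],0.45],[[0,0,0],[-150,0,0],0.45],[[0,0,0],[-150,0,0],0.3]]'
python3 - <<'E'
from h import *
o=wcam('w6')
c=load('w6');w=wcloud(c);P=w[np.isfinite(w[...,2])]
P=P[(abs(P[:,0]-.59)<.07)&(abs(P[:,1]+.262)<.07)]
Q=P[(P[:,2]>.024)&(P[:,2]<.035)&(abs(P[:,0]-.59)<.03)&(abs(P[:,1]+.262)<.03)];print(len(Q),np.median(Q[:,2]),rect(Q))
goal([451.2,27.5,200],100.6)
E
```

```text
clock: 13.18
position: [0.5933, -0.2641, 0.1347]
ee_rot: [0.523, -0.477, -0.518, -0.48]
ft_force: [0.2, 0.9, -0.1]
grip_width: 0.7
980 0.027917651096945134 (array([ 589.3, -260.7]), array([35.3, 27.7]), 4.4)
pose now [ 592.1 -263.   131.6] jaw deg 94.86 xdown [ 0.005  0.001 -1.   ]
turn [-5.7, -0.0, 0.3] shift [-69.0, 115.4, 301.4] rows>=5.3
```

View pics/w6.png

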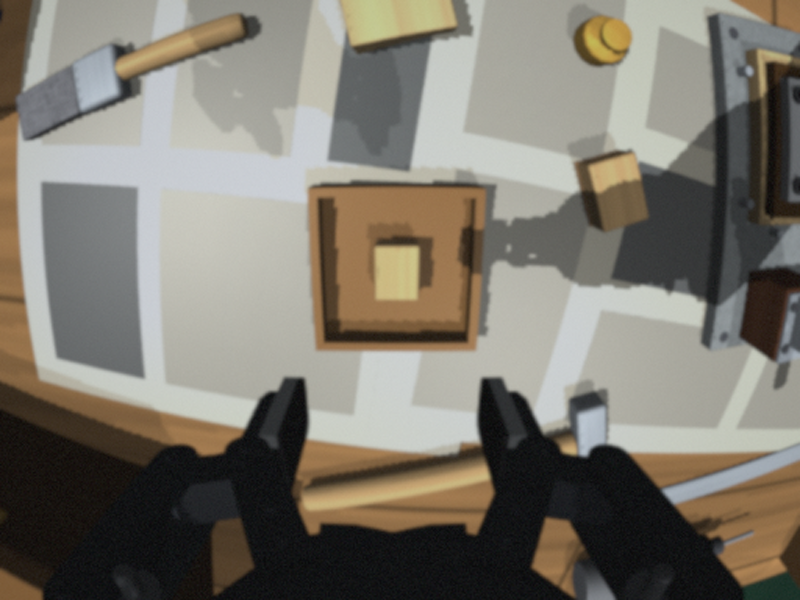

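The pad lies flat and centred in the tray at (397,272). Going back for the template.

```bash
python3 -m inch '[[[-1,0,0],[-30,20,50],0.3],[[-2,0,0],[-60,45,110],0.3],[[-3,0,0],[-69,70,170],0.3],[[-5,0,0],[-69,95,230],0.3],[[-5.7,0,0.3],[-69,115,280],0.3],[[-5.7,0,0.3],[-69,115,301],0.3],[[-5.7,0,0.3],[-69,115,301],0.3],[[-5.7,0,0.3],[-69,115,301],0.3]]'
python3 - <<'E'
from h import *
o=wcam('w7')
c=load('w7');w=wcloud(c);P=w[np.isfinite(w[...,2])]
P=P[(abs(P[:,0]-.4515)<.1)&(abs(P[:,1]-.027)<.07)]
for n,z0,z1 in [('backing',.029,.038),('lid',.041,.049),('template',.052,.0585)]:
    Q=P[(P[:,2]>z0)&(P[:,2]<z1)];print(n,len(Q),np.round(np.median(Q[:,2])*1000,1),rect(Q))
goal([451.2,27.5,10],100.7)
E
```

```text
clock: 14.22
position: [0.4514, 0.0263, 0.1993]
ee_rot: [-0.544, 0.453, 0.544, 0.452]
ft_force: [1.2, -0.1, -0.1]
grip_width: 0.702
backing 1031 33.7 (array([457.8,  21.5]), array([146. ,  74.8]), 10.5)
lid 1676 45.8 (array([452.4,  28.3]), array([115.7,  57.5]), 9.2)
template 2776 55.8 (array([450.5,  27.4]), array([89. , 46.1]), 10.7)
pose now [451.6  26.  199.5] jaw deg 100.47 xdown [-0.001 -0.001 -1.   ]
turn [-0.2, -0.0, -0.1] shift [189.5, -0.1, 1.7] rows>=3.0
```

```bash
python3 - <<'E'
from h import *
for n,g in (('w1',1),('w7',.702),('w3',.597),('w4',.317),('w2',0)):
    c=load(n);w=wcloud(c)*1000;q=R.from_quat(c['rot']);t=q.inv().apply((w.reshape(-1,3)-c['pos']*1000))
    h=g*42.5
    for s in (1,-1):
        m=(t[:,0]>-75)&(t[:,0]<-20)&(abs(t[:,1])<20)&(s*t[:,2]>h+2)&(s*t[:,2]<h+12)
        print(n,g*85,s,m.sum(),np.round(np.percentile(t[m,0],[90,98,99.5]),1))
E
```

```text
w1 85 1 444 [-52.  -49.2 -48.2]
w1 85 -1 430 [-52.5 -49.6 -48.9]
w7 59.669999999999995 1 692 [-45.1 -40.5 -38.3]
w7 59.669999999999995 -1 573 [-45.7 -41.1 -38.9]
w3 50.745 1 774 [-44.  -39.7 -38.6]
w3 50.745 -1 609 [-43.7 -40.6 -38.7]
w4 26.945 1 1163 [-28.6 -27.9 -27.6]
w4 26.945 -1 990 [-28.5 -27.9 -27.5]
w2 0 1 812 [-41.  -37.  -35.5]
w2 0 -1 738 [-41.1 -37.3 -35.8]
```

```bash
python3 -m inch '[[[0,0,0],[60,0,1.5],0.3],[[0,0,0],[110,0,1.5],0.3],[[0,0,0],[150,0,1.5],0.3],[[0,0,0],[175,0,1.5],0.3],[[0,0,0],[188,0,1.5],0.3],[[0,0,0],[188,0,1.5],0.3],[[0,0,0],[188,0,1.5],0.8],[[0,0,0],[188,0,1.5],0.8],[[0,0,0],[188,0,1.5],0.8],[[0,0,0],[188,0,1.5],0.8]]' 35
python3 -c "
from h import *
o=wcam('w8');print(o['clock'],o['position'],o['grip_width'],o['ft_force'])"
```

```text
clock: 15.52
position: [0.4521, 0.0274, 0.0127]
ee_rot: [0.544, -0.452, -0.543, -0.453]
ft_force: [-1.4, -0.8, 6.6]
grip_width: 0.526
15.525 [0.45212973 0.02742511 0.01265934] 0.5256640788688531 [-1.35035375 -0.77680232  6.64840148]
```

View pics/w8.png

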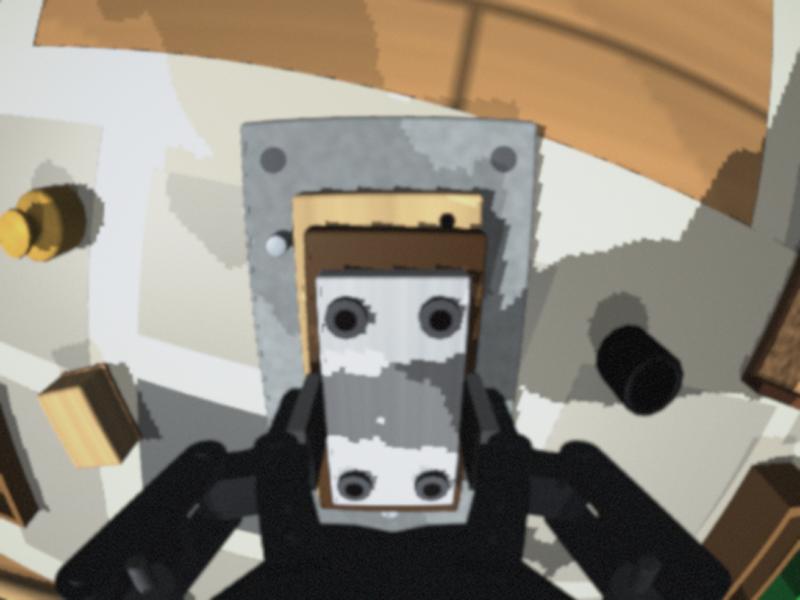

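The template is held at the middle of its long sides at (393,390). Lifting it and moving to the cradle.

```bash
python3 -m inch '[[[0,0,0],[-10,0,0],0.8],[[0,0,0],[-50,0,0],0.8],[[0,0,0],[-90,0,0],0.8],[[0,0,0],[-100,0,0],0.8]]'; python3 - <<'E'
from h import *
goal([384.7,267.5,100],81.7)
E
```

```text
clock: 16.08
position: [0.4535, 0.0277, 0.1156]
ee_rot: [0.544, -0.451, -0.542, -0.454]
ft_force: [1.6, 0.1, -2.3]
grip_width: 0.526
pose now [453.5  27.7 115.6] jaw deg 100.45 xdown [ 0.005  0.002 -1.   ]
turn [18.8, 0.1, 0.3] shift [15.6, 24.2, 248.3] rows>=4.0
```

```bash
python3 -m inch '[[[2,0,0],[0,2,50],0.8],[[7,0,0],[0,10,110],0.8],[[13,0,0],[5,18,170],0.8],[[18.8,0.1,0.3],[10,24,220],0.8],[[18.8,0.1,0.3],[16,24,248],0.8],[[18.8,0.1,0.3],[50,24,248],0.8],[[18.8,0.1,0.3],[90,24,248],0.8],[[18.8,0.1,0.3],[110,24,248],0.8],[[18.8,0.1,0.3],[110,24,248],0.8]]'; python3 - <<'E'
from h import *
o=wcam('w9');goal([384.7,267.5,-21],81.7)
c=load('w9');w=wcloud(c);P=w[np.isfinite(w[...,2])]
P=P[(abs(P[:,0]-.385)<.1)&(abs(P[:,1]-.267)<.09)]
Q=P[(P[:,2]>.0165)&(P[:,2]<.024)];print(len(Q),rect(Q)) 
for z0 in range(24,70,6):
  Q=P[(P[:,2]*1e3>z0)&(P[:,2]*1e3<z0+6)];print(z0,len(Q),rect(Q) if len(Q)>3 else'') 
E
```

```text
clock: 17.2
position: [0.3842, 0.2662, 0.0041]
ee_rot: [-0.462, 0.536, 0.462, 0.534]
ft_force: [0.3, 0.5, -0.3]
grip_width: 0.528
pose now [385.1 267.    5.4] jaw deg 81.65 xdown [-0.001 -0.001 -1.   ]
turn [-0.1, -0.1, -0.0] shift [26.4, 0.4, 0.5] rows>=0.4
1752 (array([383.3, 268.2]), array([ 61.8, 128.6]), 81.4)
24 0 
30 0 
36 201 (array([356.4, 271.3]), array([56.1, 36.2]), 81.7)
42 9828 (array([383.6, 268. ]), array([70.4, 90.9]), 81.5)
48 3965 (array([382.6, 267.7]), array([72.2, 88.6]), 81.5)
54 471 (array([384.4, 267.5]), array([72.7, 22.7]), 81.9)
60 539 (array([384.5, 267.6]), array([72.3, 23.2]), 81.7)
66 519 (array([384.7, 267.7]), array([72.6, 23.3]), 81.7)
```

View pics/w9.png

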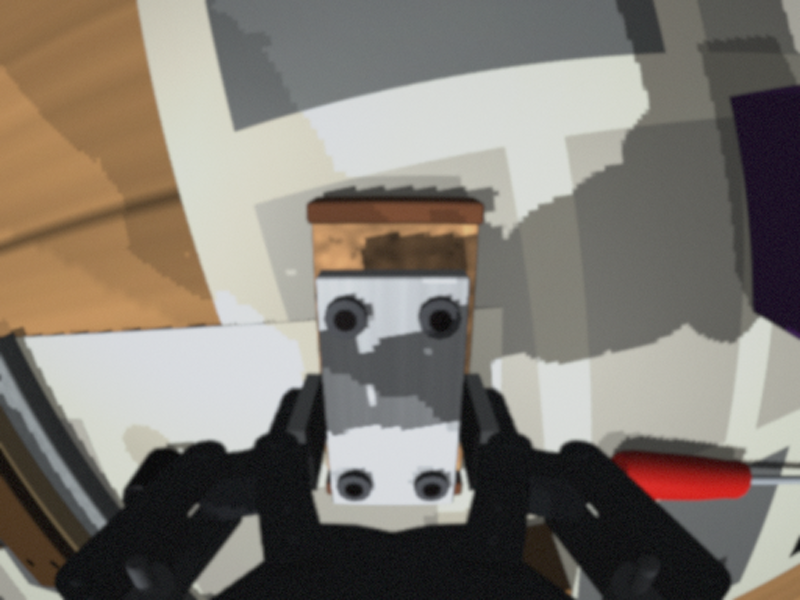

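The template is centred over the cradle. Lowering and releasing.

```bash
python3 -m inch '[[[0,0,0],[12,0.4,0],0.8],[[0,0,0],[21,0.4,0],0.8],[[0,0,0],[25.5,0.4,0],0.8],[[0,0,0],[26.5,0.4,0],0.8],[[0,0,0],[26.5,0.4,0],0.8],[[0,0,0],[26.5,0.4,0],0.4],[[0,0,0],[26.5,0.4,0],0.3],[[0,0,0],[26.5,0.4,0],0.3]]'
python3 -m inch '[[[0,0,0],[-15,0,0],0.3],[[0,0,0],[-60,0,0],0.3],[[0,0,0],[-120,0,0],0.3],[[0,0,0],[-160,0,0],0.2],[[0,0,0],[-160,0,0],0.15]]'
python3 - <<'E'
from h import *
o=wcam('w10')
c=load('w10');w=wcloud(c);P=w[np.isfinite(w[...,2])]
P=P[(abs(P[:,0]-.385)<.1)&(abs(P[:,1]-.267)<.09)]
Q=P[(P[:,2]>.0185)&(P[:,2]<.025)];print(len(Q),rect(Q),np.median(Q[:,2]))
goal([452,27.8,200],99.5)
E
```

```text
clock: 18.25
position: [0.3848, 0.2671, -0.021]
ee_rot: [-0.462, 0.535, 0.462, 0.535]
ft_force: [-0.6, -0.3, 0.1]
grip_width: 0.7
clock: 18.88
position: [0.3866, 0.2686, 0.1432]
ee_rot: [-0.462, 0.533, 0.462, 0.537]
ft_force: [-0.4, 0.2, -1.8]
grip_width: 0.853
4153 (array([384. , 267.9]), array([ 60.8, 130.1]), 81.3) 0.021663574122770812
pose now [385.6 267.8 141. ] jaw deg 81.64 xdown [ 0.002  0.002 -1.   ]
turn [-17.9, 0.1, 0.1] shift [-59.3, -100.7, -227.7] rows>=4.1
```

View pics/w10.png

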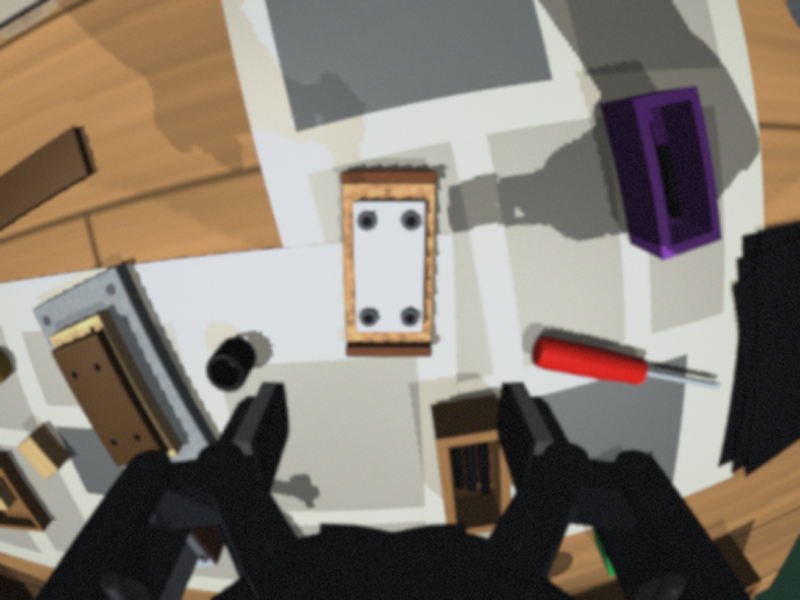

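The template lies flat between the cleats at (390,265). Next is the lid.

```bash
python3 -m inch '[[[-3,0,0],[-30,-25,-50],0.15],[[-8,0,0],[-50,-50,-110],0.15],[[-13,0,0],[-59,-75,-165],0.15],[[-17.9,0,0],[-59,-95,-210],0.15],[[-17.9,0,0],[-59,-101,-228],0.15],[[-17.9,0,0],[-59,-101,-228],0.15],[[-17.9,0,0],[-59,-101,-228],0.15]]'
python3 - <<'E'
from h import *
o=wcam('w11')
c=load('w11');w=wcloud(c);P=w[np.isfinite(w[...,2])]
P=P[(abs(P[:,0]-.4515)<.1)&(abs(P[:,1]-.027)<.07)]
for n,z0,z1 in [('backing',.029,.038),('lid',.041,.049)]:
    Q=P[(P[:,2]>z0)&(P[:,2]<z1)];print(n,len(Q),np.round(np.median(Q[:,2])*1000,1),rect(Q))
goal([452.3,28.1,0],99.2)
print(o['clock'])
E
```

```text
clock: 19.8
position: [0.4517, 0.0285, 0.1991]
ee_rot: [-0.54, 0.456, 0.54, 0.457]
ft_force: [0.7, 0.2, -0.0]
grip_width: 0.851
backing 1017 33.7 (array([458.6,  22.2]), array([145.7,  74.1]), 10.4)
lid 4906 45.9 (array([452.7,  28.2]), array([115.8,  57.7]), 9.2)
pose now [451.8  28.7 199.2] jaw deg 99.64 xdown [ 0.001  0.001 -1.   ]
turn [0.4, 0.1, 0.1] shift [199.2, -0.2, -0.9] rows>=3.2
19.8
```

View pics/w11.png

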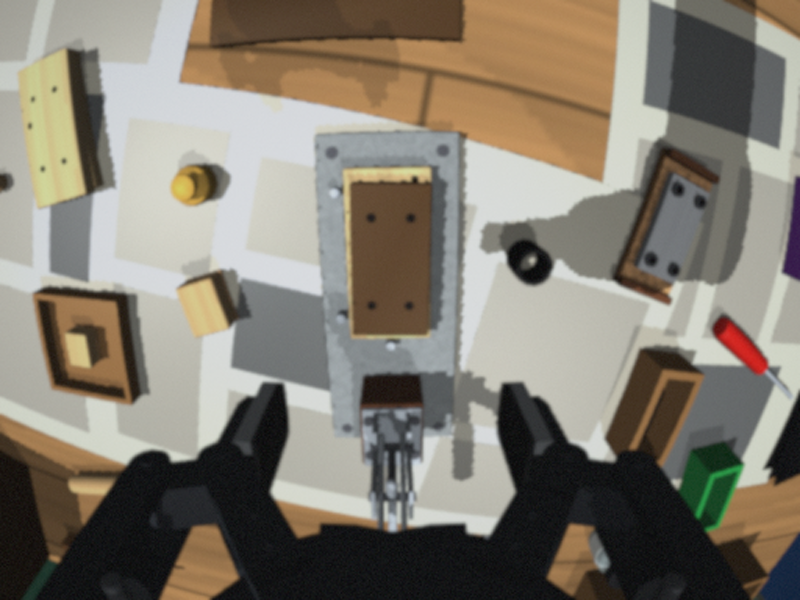

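```bash
python3 -m inch '[[[0.4,0,0],[60,-0.8,-0.9],0.15],[[0.4,0,0],[120,-0.8,-0.9],0.15],[[0.4,0,0],[160,-0.8,-0.9],0.15],[[0.4,0,0],[185,-0.8,-0.9],0.15],[[0.4,0,0],[200,-0.8,-0.9],0.15],[[0.4,0,0],[200,-0.8,-0.9],0.15],[[0.4,0,0],[200,-0.8,-0.9],0.7],[[0.4,0,0],[200,-0.8,-0.9],0.7],[[0.4,0,0],[200,-0.8,-0.9],0.7],[[0.4,0,0],[200,-0.8,-0.9],0.7]]' 35
python3 -c "
from h import *
o=wcam('w12');print(o['clock'],o['position'],o['grip_width'],o['ft_force'])"
```

```text
clock: 21.1
position: [0.4538, 0.0287, 0.0003]
ee_rot: [0.539, -0.457, -0.539, -0.459]
ft_force: [-1.9, 0.1, 7.8]
grip_width: 0.665
21.1 [4.53806723e-01 2.86655758e-02 2.90962950e-04] 0.6646177268141474 [-1.8724308   0.05160421  7.78637449]
```

View pics/w12.png

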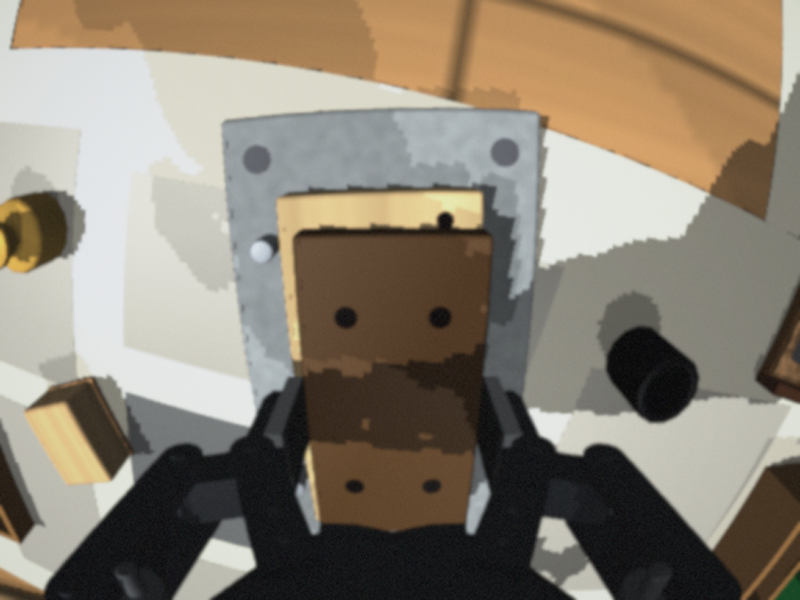

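```bash
python3 - <<'E'
from h import *
for n in ('w7','w11','w10'):
    c=load(n);w=wcloud(c);P=w[np.isfinite(w[...,2])]
    P=P[(abs(P[:,0]-.557)<.08)&(abs(P[:,1]-.31)<.06)&(P[:,2]>.044)&(P[:,2]<.056)];print(n,len(P),np.median(P[:,2]),rect(P))
E
python3 -m inch '[[[0,0,0],[-10,0,0],0.7],[[0,0,0],[-50,0,0],0.7],[[0,0,0],[-100,0,0],0.7],[[0,0,0],[-150,0,0],0.7],[[0,0,0],[-150,0,0],0.7]]'; python3 - <<'E'
from h import *
goal([557,310,150],89.8)
E
```

```text
w7 901 0.049353822229898814 (array([557.7, 310. ]), array([ 57.3, 109.2]), 90.0)
w11 840 0.04941316764555642 (array([557.4, 309.9]), array([ 56.4, 108.7]), 89.9)
w10 1007 0.049727869734030095 (array([557.5, 310.3]), array([110. ,  54.4]), 1.6)
clock: 21.78
position: [0.4558, 0.0286, 0.1545]
ee_rot: [0.54, -0.454, -0.537, -0.462]
ft_force: [-0.7, 0.2, -0.1]
grip_width: 0.668
pose now [455.8  28.6 154.5] jaw deg 99.23 xdown [ 0.01   0.006 -1.   ]
turn [9.4, 0.3, 0.6] shift [7.0, -145.0, 261.5] rows>=4.8
```

```bash
python3 -m inch '[[[1,0,0],[0,0,40],0.7],[[3,0,0.2],[0,0,95],0.7],[[5,0,0.3],[0,-10,150],0.7],[[7,0.1,0.6],[0,-40,200],0.7],[[9.3,0.3,0.6],[2,-90,240],0.7],[[9.3,0.3,0.6],[7,-130,261],0.7],[[9.3,0.3,0.6],[40,-146,261],0.7],[[9.3,0.3,0.6],[80,-146,261],0.7],[[9.3,0.3,0.6],[95,-146,261],0.7],[[9.3,0.3,0.6],[95,-146,261],0.7]]'; python3 - <<'E'
from h import *
o=wcam('w13');goal([557.5,310,5],90)
c=load('w13');w=wcloud(c);P=w[np.isfinite(w[...,2])]
P=P[(abs(P[:,0]-.557)<.09)&(abs(P[:,1]-.31)<.06)]
print(np.histogram(P[:,2]*1000,range(36,136,4)))
E
```

```text
clock: 23.02
position: [0.5583, 0.3097, 0.0615]
ee_rot: [-0.5, 0.501, 0.5, 0.499]
ft_force: [0.3, 0.9, -1.5]
grip_width: 0.666
pose now [559.1 310.2  62.9] jaw deg 89.92 xdown [ 0. -0. -1.]
turn [-0.1, -0.0, 0.0] shift [57.9, 1.6, -0.2] rows>=0.9
(array([   80,    80,    80,   519,     0,     0,     0,     0,     0,
           0,     0,     0,     0,     0,     1,   142,   252, 20219,
        1517,   348,   348,   380,   417,   346]), array([ 36,  40,  44,  48,  52,  56,  60,  64,  68,  72,  76,  80,  84,
        88,  92,  96, 100, 104, 108, 112, 116, 120, 124, 128, 132]))
```

View pics/w13.png

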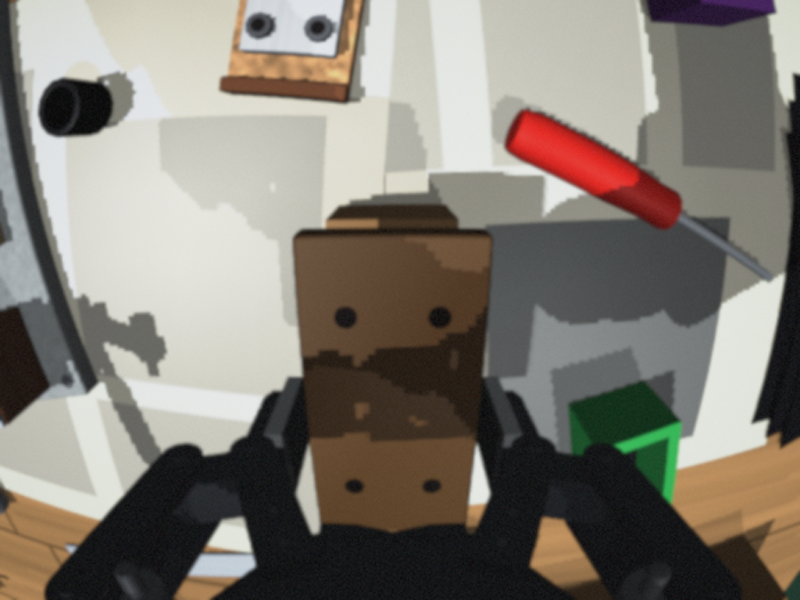

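```bash
python3 - <<'E'
from h import *
c=load('w13');w=wcloud(c);P=w[np.isfinite(w[...,2])]
P=P[(abs(P[:,0]-.557)<.09)&(abs(P[:,1]-.31)<.0325)]
Q=P[(P[:,2]>.102)&(P[:,2]<.111)];print(np.median(Q[:,2]),rect(Q),Q[:,0].min(),Q[:,0].max())
# near (robot side) edge of lid, far; sides near the robot end
S=Q[Q[:,0]<.53];print('y range',S[:,1].min(),S[:,1].max(),len(S), 'pos',c['pos'])
A=np.c_[Q[:,:2],np.ones(len(Q))];k=np.linalg.lstsq(A,Q[:,2],rcond=None)[0];print('tilt',k)
E
```

```text
0.1070538237363784 (array([557.2, 310. ]), array([ 64.9, 116.7]), 89.6) 0.4988275660476099 0.6155107118498403
y range 0.2817381614939367 0.3400869111013516 8263 pos [0.55828897 0.30973997 0.06150382]
tilt [-0.0022355  -0.00388079  0.10946544]
```

```bash
python3 -m inch '[[[0,0,0],[15,0.6,-0.5],0.7],[[0,0,0],[30,0.6,-0.5],0.7],[[0,0,0],[41,0.6,-0.5],0.7],[[0,0,0],[45,0.6,-0.5],0.7],[[0,0,0],[45,0.6,-0.5],0.7],[[0,0,0],[45,0.6,-0.5],0.7]]'; python3 -c "
from h import *
goal([558.3,309.5,16],90)"
```

```text
clock: 23.82
position: [0.5588, 0.3098, 0.0183]
ee_rot: [-0.5, 0.5, 0.5, 0.501]
ft_force: [0.1, 0.5, -0.3]
grip_width: 0.668
pose now [558.8 309.8  18.3] jaw deg 89.92 xdown [ 0.001  0.    -1.   ]
turn [-0.1, 0.0, 0.0] shift [2.3, 0.5, -0.3] rows>=0.0
```

```bash
python3 -m inch '[[[0,0,0],[1.5,0.5,-0.3],0.7],[[0,0,0],[2.5,0.5,-0.3],0.7],[[0,0,0],[2.5,0.5,-0.3],0.7],[[0,0,0],[2.5,0.5,-0.3],0.4],[[0,0,0],[2.5,0.5,-0.3],0.2],[[0,0,0],[2.5,0.5,-0.3],0.1],[[0,0,0],[-20,0.5,-0.3],0.1],[[0,0,0],[-70,0.5,-0.3],0.05],[[0,0,0],[-130,0.5,-0.3],0.05],[[0,0,0],[-150,0.5,-0.3],0.05]]'
python3 - <<'E'
from h import *
o=wcam('w14');print(o['position'])
c=load('w14');w=wcloud(c);P=w[np.isfinite(w[...,2])]
P=P[(abs(P[:,0]-.557)<.09)&(abs(P[:,1]-.31)<.05)]
Q=P[(P[:,2]>.055)&(P[:,2]<.068)];print(np.median(Q[:,2]),rect(Q))
E
```

```text
clock: 25.08
position: [0.5598, 0.3101, 0.1726]
ee_rot: [-0.5, 0.498, 0.499, 0.503]
ft_force: [-0.6, 0.3, -0.5]
grip_width: 0.949
[0.55982387 0.31013989 0.17257369]
0.061893561223489546 (array([557.5, 310.7]), array([116.2,  58.1]), 0.2)
```

View pics/w14.png

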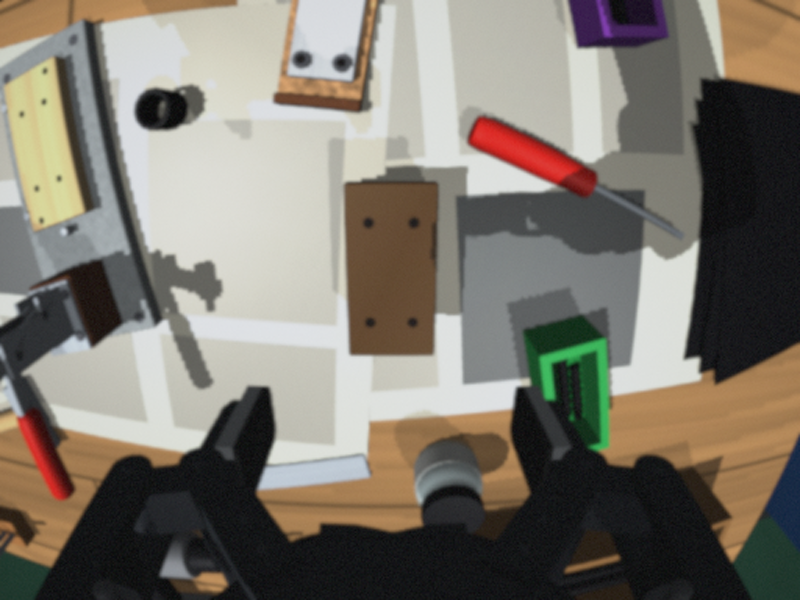

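The lid sits squarely on the box: (557.5, 310.7) against the box's (557.5, 310.1). Last is the backing board.

```bash
python3 -c "
from h import *
goal([452,27.5,205],100.5)"
python3 -m inch '[[[0,0,0],[-20,60,0],0.05],[[-2,0,0],[-30,110,-40],0.05],[[-6,0,0],[-35,110,-100],0.05],[[-8,0,0],[-35,108,-160],0.05],[[-10.5,0,0],[-35,108,-220],0.05],[[-10.5,0,0],[-35,108,-270],0.05],[[-10.5,0,0],[-35,108,-282.5],0.05],[[-10.5,0,0],[-35,108,-282.5],0.05],[[-10.5,0,0],[-35,108,-282.5],0.05]]'
python3 - <<'E'
from h import *
o=wcam('w15');print(o['clock'])
c=load('w15');w=wcloud(c);P=w[np.isfinite(w[...,2])]
P=P[(abs(P[:,0]-.4515)<.1)&(abs(P[:,1]-.027)<.07)]
Q=P[(P[:,2]>.0305)&(P[:,2]<.038)];print(len(Q),np.round(np.median(Q[:,2])*1000,1),rect(Q))
goal([452,27.5,0],100.5)
E
```

```text
pose now [560.1 310.4 173.7] jaw deg 89.91 xdown [ 0.006  0.004 -1.   ]
turn [-10.6, 0.2, 0.4] shift [-33.1, 107.5, -283.0] rows>=4.9
clock: 26.25
position: [0.4514, 0.0295, 0.2066]
ee_rot: [0.544, -0.45, -0.543, -0.454]
ft_force: [-0.4, -0.4, 0.8]
grip_width: 0.952
26.25
5637 33.9 (array([457. ,  22.6]), array([143.2,  73.1]), 10.7)
pose now [451.4  29.5 206.6] jaw deg 100.55 xdown [ 0.006  0.004 -1.   ]
turn [0.0, 0.2, 0.4] shift [206.6, 1.1, -2.6] rows>=3.3
```

View pics/w15.png

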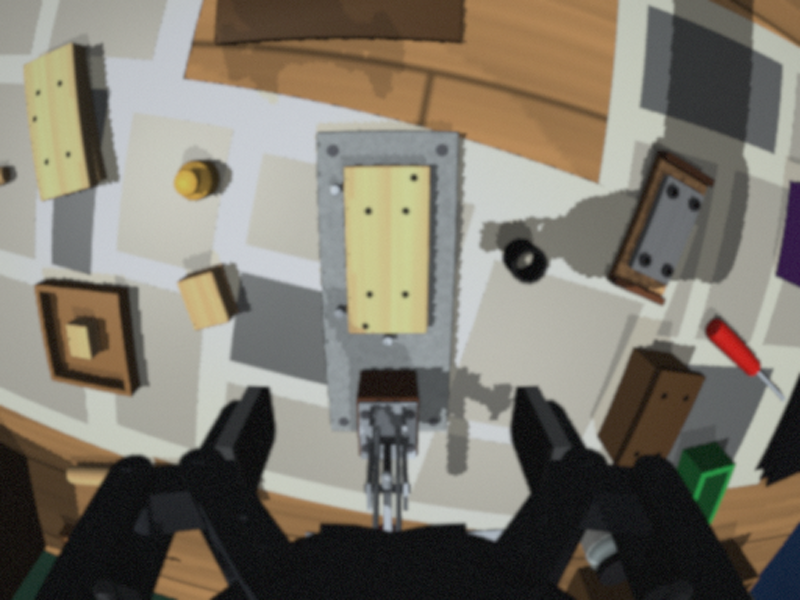

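```bash
python3 - <<'E'
from h import *
c=load('w15');w=wcloud(c)
px=c['pixels'].astype(int);m=(w[...,2]>.0295)&(w[...,2]<.038)&(px[...,0]-px[...,2]>35)&(abs(w[...,0]-.4515)<.1)&(abs(w[...,1]-.027)<.07)
m=cv2.morphologyEx(m.astype(np.uint8),cv2.MORPH_OPEN,np.ones((5,5)))>0
print(m.sum(),rect(w[m]))
m=(w[...,2]>.027)&(w[...,2]<.037)&(px[...,0]-px[...,2]>35)&(abs(w[...,0]-.379)<.09)&(abs(w[...,1]+.289)<.08)
m=cv2.morphologyEx(m.astype(np.uint8),cv2.MORPH_OPEN,np.ones((3,3)))>0
print('pile',m.sum(),rect(w[m]))
E
```

```text
5496 (array([451.2,  26.4]), array([132.9,  63.5]), 10.8)
pile 2966 (array([ 379.9, -288.3]), array([133.8,  65.5]), 16.9)
```

```bash
python3 -c "
from h import *
goal([451.3,26.5,-18],100.8)"
```

```text
pose now [451.4  29.5 206.6] jaw deg 100.55 xdown [ 0.006  0.004 -1.   ]
turn [-0.3, 0.1, 0.4] shift [224.6, 2.1, -3.5] rows>=3.6
```

```bash
python3 -m inch '[[[-0.3,0.1,0.4],[60,2.1,-3.5],0.05],[[-0.3,0.1,0.4],[120,2.1,-3.5],0.05],[[-0.3,0.1,0.4],[160,2.1,-3.5],0.05],[[-0.3,0.1,0.4],[180,2.1,-3.5],0.05],[[-0.3,0.1,0.4],[190,2.1,-3.5],0.05],[[-0.3,0.1,0.4],[190,2.1,-3.5],0.05]]'
python3 -c "
from h import *
goal([451.3,26.5,-18],100.8);o=wcam('w16')"
```

```text
clock: 27.05
position: [0.451, 0.0268, 0.0164]
ee_rot: [-0.545, 0.451, 0.546, 0.45]
ft_force: [-0.2, 0.2, 0.3]
grip_width: 0.948
pose now [451.   26.8  16.4] jaw deg 100.9 xdown [-0.002  0.    -1.   ]
turn [0.1, 0.0, -0.1] shift [34.4, -0.3, -0.4] rows>=0.6
```

View pics/w16.png

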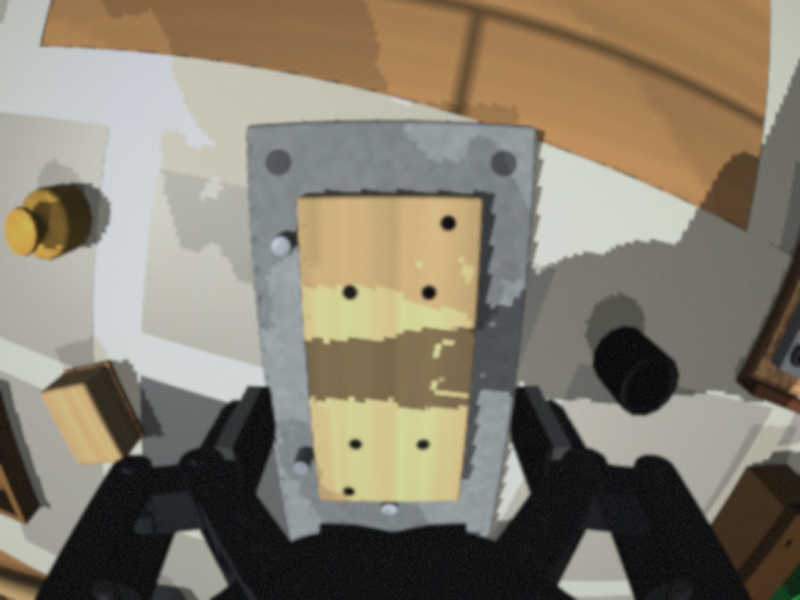

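```bash
python3 -m inch '[[[0,0,0],[15,-0.3,-0.4],0.05],[[0,0,0],[27,-0.3,-0.4],0.05],[[0,0,0],[33.5,-0.3,-0.4],0.05],[[0,0,0],[33.5,-0.3,-0.4],0.05],[[0,0,0],[33.5,-0.3,-0.4],0.6],[[0,0,0],[33.5,-0.3,-0.4],0.6],[[0,0,0],[33.5,-0.3,-0.4],0.6]]' 35
```

```text
clock: 27.98
position: [0.4522, 0.0265, -0.016]
ee_rot: [-0.545, 0.45, 0.545, 0.451]
ft_force: [-0.7, -0.6, 5.5]
grip_width: 0.737
```

```bash
python3 -c "
from h import *
o=wcam('w17');print(o['position'],o['grip_width'],o['ft_force'])"
```

```text
[ 0.45218436  0.02650375 -0.01603313] 0.7372820511520409 [-0.7275518  -0.5694949   5.46852884]
```

View pics/w17.png

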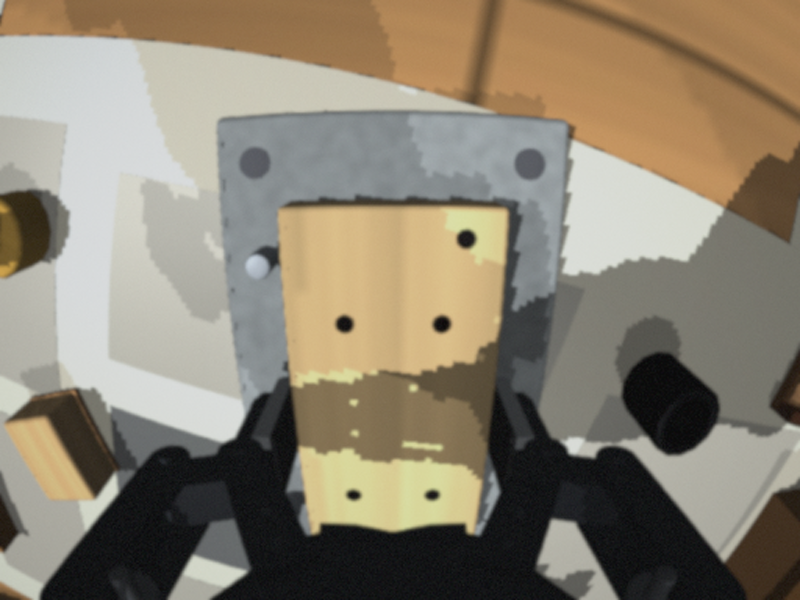

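```bash
python3 -m inch '[[[0,0,0],[-10,0,0],0.6],[[0,0,0],[-30,0,0],0.6],[[0,0,0],[-70,0,0],0.6],[[0,0,0],[-110,0,0],0.6],[[0,0,0],[-120,0,0],0.6]]'; python3 -c "
from h import *
goal([380.5,-288.3,105],106.8)"
```

```text
clock: 28.65
position: [0.4535, 0.0267, 0.1066]
ee_rot: [0.546, -0.449, -0.545, -0.452]
ft_force: [-0.2, 0.2, -1.0]
grip_width: 0.737
pose now [453.5  26.7 106.6] jaw deg 100.87 xdown [ 0.004  0.003 -1.   ]
turn [-5.9, 0.1, 0.3] shift [0.3, 131.1, -295.5] rows>=5.2
```

```bash
python3 -m inch '[[[0,0,0],[0,15,-40],0.6],[[-1,0,0],[0,40,-95],0.6],[[-3,0,0.2],[0,65,-150],0.6],[[-5,0,0.3],[0,90,-205],0.6],[[-5.9,0.1,0.3],[0,115,-260],0.6],[[-5.9,0.1,0.3],[0,131,-295.5],0.6],[[-5.9,0.1,0.3],[30,131,-295.5],0.6],[[-5.9,0.1,0.3],[60,131,-295.5],0.6],[[-5.9,0.1,0.3],[60,131,-295.5],0.6],[[-5.9,0.1,0.3],[60,131,-295.5],0.6]]'; python3 - <<'E'
from h import *
o=wcam('w18');goal([380.5,-288.3,-2],106.8)
c=load('w18');w=wcloud(c);P=w[np.isfinite(w[...,2])]
P=P[(abs(P[:,0]-.38)<.1)&(abs(P[:,1]+.288)<.07)]
print(c['pos']);print(np.histogram(P[:,2]*1000,range(20,130,4)))
E
```

```text
clock: 29.9
position: [0.3809, -0.2886, 0.0462]
ee_rot: [0.567, -0.422, -0.567, -0.422]
ft_force: [0.1, 0.1, -0.6]
grip_width: 0.739
pose now [ 381.4 -288.5   46.5] jaw deg 106.76 xdown [ 0.001 -0.001 -1.   ]
turn [-0.0, -0.0, 0.0] shift [48.5, 0.8, 0.5] rows>=0.8
[ 0.38086902 -0.28859105  0.04619209]
(array([   43,    59,   610,   441,     0,     0,     0,     0,     0,
           0,     0,     0,     0,     0,     0,     2,   161,   259,
       11357, 16046,   354,   381,   408,   441,   356,   493,   352]), array([ 20,  24,  28,  32,  36,  40,  44,  48,  52,  56,  60,  64,  68,
        72,  76,  80,  84,  88,  92,  96, 100, 104, 108, 112, 116, 120,
       124, 128]))
```

View pics/w18.png

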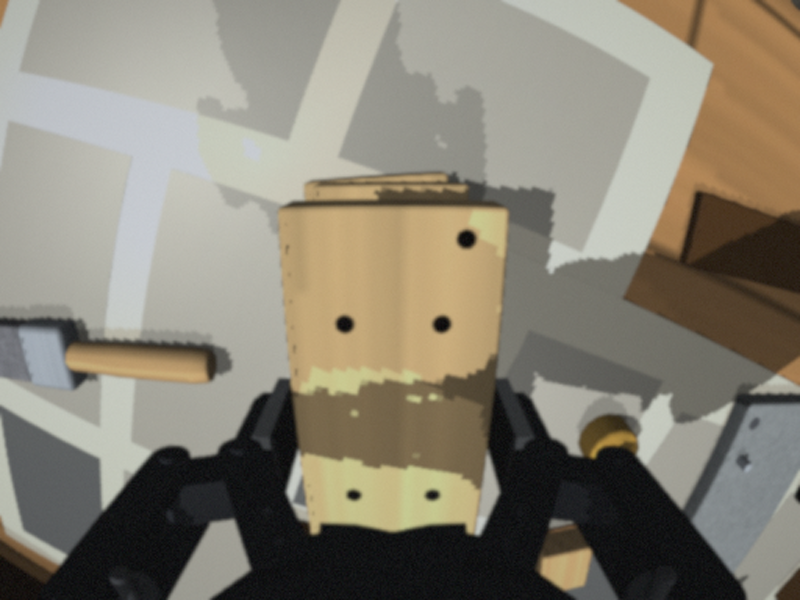

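```bash
python3 - <<'E'
from h import *
for n in ('w1','w3','w7','w11','w15'):
    c=load(n);w=wcloud(c);P=w[np.isfinite(w[...,2])]
    P=P[(abs(P[:,0]-.38)<.1)&(abs(P[:,1]+.288)<.08)]
    T=P[(P[:,2]>.0295)&(P[:,2]<.036)];L=P[(P[:,2]>.005)&(P[:,2]<.027)]
    print(n,len(T),rect(T),len(L),rect(L))
c=load('w18');w=wcloud(c);P=w[np.isfinite(w[...,2])]
P=P[(abs(P[:,0]-.38)<.1)&(abs(P[:,1]+.288)<.07)]
a=np.radians(16.8);u=np.array([np.cos(a),np.sin(a)]);v=np.array([-u[1],u[0]])
Q=P[(P[:,2]>.091)&(P[:,2]<.1)];d=(Q[:,:2]-[.3799,-.2883]);s=d@u;t=d@v
print('u',s.min(),s.max());e=s<-.03;
for lo in (-.065,-.05,-.04): k=(s>lo)&(s<lo+.01);print(lo,np.percentile(t[k],[.3,99.7]))
E
```

```text
w1 1883 (array([ 380. , -288.2]), array([134.4,  66.5]), 16.5) 339 (array([ 380.1, -260.6]), array([ 51.1, 143.3]), 86.4)
w3 3106 (array([ 379.8, -288.3]), array([134.5,  66.6]), 16.6) 656 (array([ 376.7, -261.5]), array([140.1,  43. ]), 1.5)
w7 3094 (array([ 379.7, -288.4]), array([134.6,  66. ]), 16.5) 669 (array([ 382.4, -260.1]), array([ 63.9, 147.7]), 84.9)
w11 3067 (array([ 379.9, -288. ]), array([134.3,  65.7]), 17.3) 675 (array([ 381.4, -262.6]), array([ 56.2, 146.9]), 85.6)
w15 3043 (array([ 379.7, -287.8]), array([134.2,  66.7]), 16.7) 651 (array([ 381.2, -262.5]), array([ 54.3, 145.6]), 86.1)
u -0.06685517842466236 0.05600821800306827
-0.065 [-0.03090396  0.03212242]
-0.05 [-0.03097653  0.03189607]
-0.04 [-0.03095583  0.03191266]
```

```bash
python3 -c "
from h import *
goal([381.1,-289.4,-2],106.7)"; python3 -m inch '[[[0,0,0],[20,0.5,-0.8],0.6],[[0,0,0],[36,0.5,-0.8],0.6],[[0,0,0],[45,0.5,-0.8],0.6],[[0,0,0],[47,0.5,-0.8],0.6],[[0,0,0],[47,0.5,-0.8],0.6],[[0,0,0],[47,0.5,-0.8],0.6]]'; python3 -c "
from h import *
goal([381.1,-289.4,-2],106.7)"
```

```text
pose now [ 381.4 -288.5   46.5] jaw deg 106.76 xdown [ 0.001 -0.001 -1.   ]
turn [0.1, -0.0, 0.0] shift [48.5, 0.5, -0.7] rows>=0.8
clock: 30.7
position: [0.3817, -0.2896, 0.0002]
ee_rot: [0.568, -0.422, -0.567, -0.422]
ft_force: [0.4, -0.2, -1.3]
grip_width: 0.739
pose now [ 3.817e+02 -2.896e+02  2.000e-01] jaw deg 106.78 xdown [ 0.002 -0.001 -1.   ]
turn [0.1, -0.1, 0.1] shift [2.2, 0.6, 0.4] rows>=0.0
```

```bash
python3 -m inch '[[[0,0,0],[1.5,0.5,0.2],0.6],[[0,0,0],[2.8,0.5,0.2],0.6],[[0,0,0],[2.8,0.5,0.2],0.6],[[0,0,0],[2.8,0.5,0.2],0.2],[[0,0,0],[2.8,0.5,0.2],0.05],[[0,0,0],[2.8,0.5,0.2],0.05],[[0,0,0],[-20,0.5,0],0.05],[[0,0,0],[-70,0.5,0],0.05],[[0,0,0],[-130,0.5,0],0.05],[[0,0,0],[-180,0.5,0],0.05]]'
python3 -m inch '[[[0,0,0],[-20,0,0],0.05],[[0,0,0],[-20,0,0],0.05]]'
python3 - <<'E'
from h import *
from workcell import camera
o=wcam('w19')
c=load('w19');w=wcloud(c);P=w[np.isfinite(w[...,2])]
P=P[(abs(P[:,0]-.38)<.1)&(abs(P[:,1]+.288)<.07)]
Q=P[(P[:,2]>.043)&(P[:,2]<.054)];print(o['clock'],np.median(Q[:,2]),rect(Q))
A=np.c_[Q[:,:2],np.ones(len(Q))];print('tilt',np.linalg.lstsq(A,Q[:,2],rcond=None)[0])
Q=P[(P[:,2]>.005)&(P[:,2]<.035)];print(len(Q),rect(Q))
c=camera('scene');np.savez('pics/s4.npz',**c)
cv2.imwrite('pics/s4.png',cv2.resize(c['pixels'][120:360,60:380,::-1],(800,600),interpolation=cv2.INTER_CUBIC))
E
```

```text
clock: 31.95
position: [0.3809, -0.2897, 0.1824]
ee_rot: [0.569, -0.422, -0.566, -0.422]
ft_force: [1.1, -0.3, 0.0]
grip_width: 0.949
clock: 32.2
position: [0.3816, -0.2901, 0.2038]
ee_rot: [0.57, -0.421, -0.565, -0.422]
ft_force: [0.4, 0.8, -0.0]
grip_width: 0.949
32.2 0.04791657292114726 (array([ 380.5, -288.7]), array([133.2,  64.2]), 17.0)
tilt [-0.00041695  0.00026701  0.04814113]
286 (array([ 331.8, -320.1]), array([44. , 87.4]), 56.7)
```

View pics/w19.png

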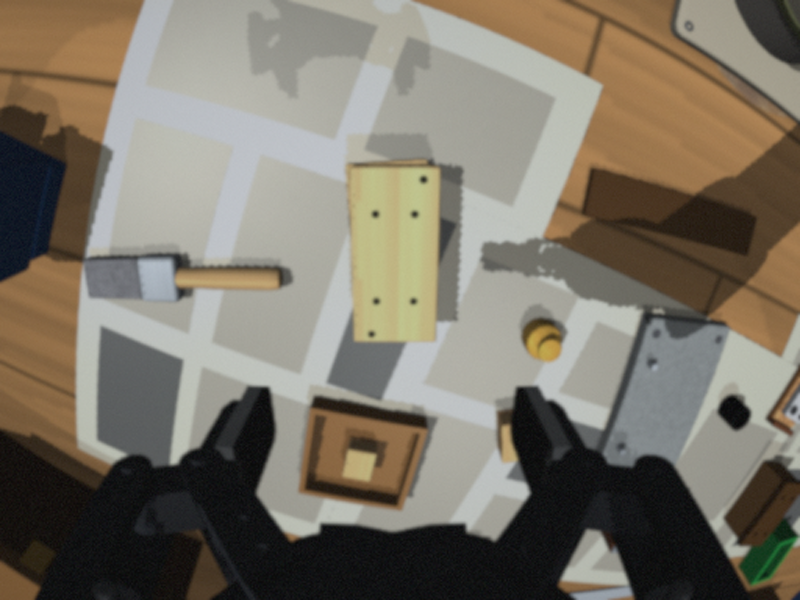

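View pics/s4.png

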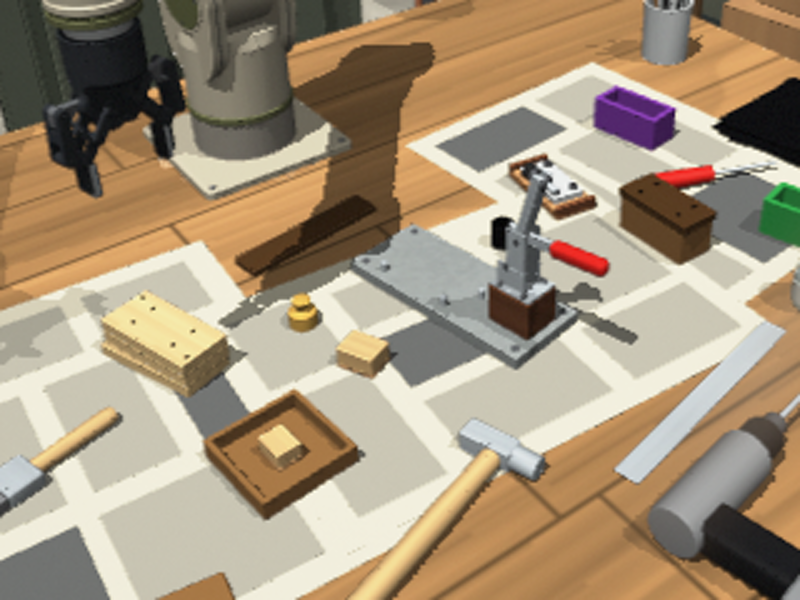

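All four pieces are placed and the clamp is open, with the handle at (578,257) in the scene view. Before handing in I'll check the handle's angle.

```bash
python3 - <<'E'
from h import *
from workcell import camera
for n in ('top','scene'):
    c=camera(n);w=cloud(c)*1000
    px=c['pixels'].astype(int);m=(px[...,0]>120)&(px[...,1]<70)&(px[...,2]<70)
    P=w[m];P=P[np.isfinite(P[:,2])];P=P[(abs(P[:,0]-660)<70)&(abs(P[:,1]-65)<50)&(P[:,2]>80)]
    a=np.radians(10.5);s=(P[:,:2]-[588,52.3])@[np.cos(a),np.sin(a)]
    k=np.polyfit(s,P[:,2],1);print(n,len(P),s.min(),s.max(),'slope deg below level',-np.degrees(np.arctan(k[0])),'theta',np.pi/2+ -np.arctan(k[0]),np.median(P[:,2]))
E
```

```text
top 63 43.89845016417926 103.32946585622787 slope deg below level -5.710825886036739 theta 1.471123612075433 153.4810887704642
scene 157 42.28895133496097 112.02421005024726 slope deg below level -5.109655837721769 theta 1.4816160087829027 149.7814014692931
```

The handle is at 1.47–1.48 rad, on its stop.

```bash
python3 -c "
from workcell import manip,readout
o=readout.get_obs();print(o['clock'],o['ft_force']);print(manip.hand_in())"
```

```text
32.4 [-0.41167017  0.00782049 -0.18453362]
the job is handed in; nothing more can be done
None
```

The job is done and handed in at 32.4 s. The clamp is fully open, and all four pieces were moved in order and set down flat.

| Item | Last check |
|---|---|
| Clamp handle | 1.47–1.48 rad, on its stop (two cameras) |
| Pad | flat in the tray, about 1–2 mm from its centre |
| Template | on the cork between the cleats; within about 1 mm of the cradle's centre just before lowering |
| Lid | on the box within about 1 mm, yaw 0.2° (box about 0–1.6° in three views) |
| Backing board | level on the pile, top at 48 mm, within about 1 mm and 0.5° |

Three things went differently from the description or plan:
- **Fingertip offset:** the reported TCP lies about 35 mm beyond the real fingertips when shut. My first push went just over the top of the handle without moving it. I measured the offset in two cameras and corrected for it in every later move.
- **Force at the stop:** at the end of the throw the wrist read about 53 N in total (45 N vertical), pressing on the handle with the fingertips. I lifted off at once.
- **Pile boards:** the pile's two boards are slightly askew to each other. I lined the backing board up with the upper one.

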